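# Open the double-latched UV curing box

## Robot

A 7-joint arm with a two-finger parallel gripper is mounted at the origin on the work surface. World frame = base frame: x ahead of the robot, y to its left, z up, the work surface at z = 0. Lengths are in mm, angles in degrees, forces in N, time in s.
With the tool pointing down it reaches from about 425 to 1025 mm from the base axis. Payload 3.6 kg.
Tool frame: the origin (TCP) lies on the centre line of the jaws, within the pads' length; the fingertips stand tips_ahead ahead of it and the grasp point (between the pads) lies 8 mm behind it (tips_ahead is the distance from the TCP to the fingertips, in mm); z points along the fingers, y is the line along which they close (so a half turn about z gives the same grasp; the last joint's range is limited). The gripper opens to 85 mm and grips with 20 to 120 N. Pads are 22 mm wide; open, the fingers measure 114 mm over their backs; the gripper's body (76 mm by 85 mm) begins 54 mm behind the grasp point. The pads swing forward as they close: fully open they stand 13 mm farther back than shut.
Start: joints at [69.7, 33.873, 2.773, 92.16, -1.908, 54.013, -1.931], TCP at [186.945, -700.486, 242.302] pointing down, gripper open.
Joint ranges: [-153.93, 153.93], [-27.13, 128.08], [-72.61, 78.16], [10.71, 143.7], [-87.88, 267.88], [4.46, 118.87], [-176.78, 176.78]. Speed limits (degrees/s): [147.25, 147.25, 180, 180, 180, 180, 180].

## Interface

Orientations are given as a 3x3 rotation matrix whose columns are the frame's x, y, z axes.
In Python, from plant import observe, snapshot, camera_model, sign_off, look_for, tips_ahead gives the robot as it stands. The module is installed in compiled form; this text tells all that it offers.
- The arm moves only by the tool apply_moves, never from a script. Its argument "targets" is a list of rows, each an object with "gripper": the gripper command: -1 is fully open, 1 is shut, values between are in proportion; "offset": the shift along the tool's x, y, z as a fraction of full scale, a list of three; "rotation": the turn, a rotation vector about the tool's x, y, z as a fraction of full scale, a list of three. In form: [{"gripper": gripper, "offset": [x, y, z], "rotation": [ax, ay, az]}, ...]. A call has 1 to 20 rows; each row shifts and turns the commanded pose from where the row before left it, along the tool's axes as they then stand; what a row does not reach is not made up. Full scale, the value 1, is 100 cm for a shift and pi/2 rad for a turn. A row lasts 1/10 s, in which the tool goes at most 50 mm and 8.59 degrees, less where a joint would pass 70% of its speed; a pose out of reach is approached as far as the arm can. A call with a number of a shift or a turn outside -1 to 1 is refused whole. A call with a gripper value outside its range is refused whole. The fingers move at their own pace and stop on an object; "newtons" is the grip in N (left out, the last holds). Time passes only in rows, so rows that do not move let the fingers close. It gives the time, the measured TCP pose, the force, the opening and the grip force at its end, in the units of the state.
- observe(): the state, without advancing time (a new reading comes with each control period).
- snapshot(name): name is "side" or "top" or "wrist"; returns the picture (420x560x3 uint8, red, green, blue); there is no depth.
- camera_model(name): a dict with "K" (3x3 intrinsics, pixels), "k1" (the pictures are not rectified: a ray, as slopes to the right and down, at radius r is drawn at 1 + k1 r^2 times it, then the intrinsics apply), "cam_to_world" (4x4, takes a point from camera to world coordinates); the wrist camera has in their place "T_tool_cam" (4x4, takes a point from camera to tool coordinates, whose origin is the TCP and whose axes are the flange's). Camera axes: x right, y down, z forward; pixel columns grow to the right and rows downward; lengths in mm; the calibration is good to about 2 mm. A picture is of the moment at which its call begins: read the wrist's pose just before it. camera_model takes no time and is no camera call.
- sign_off(): hands the job in; it is judged then, once.
Trained networks look in the newest picture that a camera, given by its name, has taken for a name from the list of things; names that differ only in an ending like _2 or _b are one class to them, and where a whole thing is asked for, a point or a joint stands for the part that bears it (a point fixed in the world has none). Each returns a list of dicts, best first, with "conf" (0 to 1); they miss things now and then, are a little off and sometimes report something else, mostly with a low value. They report only what shows in the picture. A call takes as long as a camera call.
- look_for(camera, target): "extent" ([centre column, centre row, width, height] in pixels, round what is visible of it).
The state is a dict: "clock": time; "joint_pos": joint angles; "joint_velocities": joint speeds; "tau": joint torques, N m; "position": TCP position; "tcp_rot": TCP orientation; "contact_force": force on the tool from outside, world axes, zero at the start; "moment": the same for the moment, N m; "grip_width": finger opening in mm; "finger_force": force on a finger pad.
Only numpy, scipy, OpenCV 4.12 (cv2) and the standard library are available. Lean on these libraries where they do the work, as an engineer would, in place of code of your own. Each camera call takes 0.05 s, during which the arm holds its last target. There are 200 camera calls.

## Task

Open the UV curing box so that the cured splint inside can be taken out: press the large red button fully in, raise the lid by its bar until the safety catch stops it, feel along the slot under the raised front lip for the hidden orange catch, push it to the left (towards the button side) until the lid is free, and then swing the lid open past 60 degrees and leave it standing there. The catch is light, so do not ram it or the front panel hard, and do not disturb the splint or the things lying on the bench.

Things in the scene. Friction and masses are not known exactly. Their poses are not given: they have to be found in the camera images.
- cure_box: White UV curing box fixed to the bench, 200 mm (x) by 240 (y) by 100 high without lid, open inside. Origin: centre of its underside at bench level; x from its front (towards the robot) to its hinge side, y to its left, z up. At its left a grey control pod (y 120 to 190 mm, x -80 to 80, 84 high) carries the red button. The lid's hood overhangs the front by 25 mm.
- button (a joint): Travel of the large round red push button, m: 0 out, 0.010 fully in. It releases the primary latch (free from about 0.007). Needs about 4 N, stops hard at the end, and stays in by itself once pressed.
- button_top (a point): Centre of the red button's flat top face (50 mm across), 105 mm above the bench when out; pressed straight down.
- lid (a joint): Opening angle of the lid, rad: 0 shut, at most 1.75. It turns about the box's y axis through lid_hinge; the front swings up and back. The stiff hinge holds it at any angle; lifting takes 5 to 9 N at the bar. With the button in it rises to about 0.34, where the safety catch stops it dead; let go, it stays there. Pulling hard does not free it.
- lid_hinge (a point): Point on the lid's hinge axis, mid-width, 100 mm above the bench, at the box's back edge.
- lid_bar (a point): Middle of the round steel bar handle on the lid (12 mm thick, 90 mm long along the box's y, on two end posts): 200 mm from the hinge towards the front and, when shut, 48 mm above the hinge; the lid's upper face is 38 mm below it. Its axes turn with the lid. The round bar can turn between the fingers.
- lid_edge (a point): Middle of the lower edge of the lid's front skirt: 225 mm from the hinge towards the front, 30 mm below it when shut. The skirt (244 mm wide, 5 thick) hides the catch while shut; at 0.34 rad it is some 75 mm higher, and the catch can be reached from in front beneath it with shut fingers tilted 25 to 40 degrees, pointing forward and down.
- front_panel: Grey fixed panel on the front of the box, 236 mm wide, 92 mm high; the origin is in the middle of its back face, 54 mm above the bench; axes as the box. The orange safety catch moves in its slot.
- slot_mid (a point): Middle of the black slot on the panel's front face, 86 mm above the bench, axes as the box. The catch, an orange tab 10 mm wide, 76 to 96 mm above the bench, stands out 14 mm towards the front. Its place is unknown: its middle is 35 mm right (-y) to 45 mm left (+y) of here. Sweep a fingertip leftwards, from 85 mm right of here, until it is felt.
- catch (a joint): Travel of the orange safety catch along the box's +y (left) from where it waits, m: 0 latched, 0.022 its hard stop. It resists with a steady 4 N or so, frees the lid from about 0.010 and stays where it is pushed. The finger must not press on the catch or front panel with more than 30 N.
- splint: White resin jaw splint (horseshoe, about 60 by 65 mm, 16 mm high) lying loose on the floor of the box under the amber window; to be left where it is. Origin under its middle.
- tweezers: Orange plastic tweezers, 130 mm long, 9 mm high, on the bench; bystander. Origin under the middle, x along its length.
- dish: Stainless petri dish, 90 mm across, 16 mm high; bystander. Origin under its centre.
- spacer: Black nylon knee spacer, 50 by 62 mm, 14 mm high; bystander. Origin under its centre.

How it is judged (in metres and radians):
On the way, in this order (a step that is already met when the one before it is completed fails the run):
1. the red button is pressed in (value of joint button above 0.0075 m), for 0.1 s.
2. the lid is raised a little while the safety catch still holds it (value of joint lid between 0.15 and 0.42 rad and value of joint catch below 0.005 m), for 0.2 s.
3. the hidden catch is pushed left far enough to free the raised lid (value of joint catch above 0.009 m and value of joint lid above 0.12 rad), for 0.1 s.
At the end, for the whole second after the job is handed in: The lid stands open by itself at 1.03 rad (59 degrees) or more, at rest, and the splint lies in the box within 20 mm of where it started (value of joint lid above 1.03 rad and velocity of joint lid between -0.05 and 0.05 rad/s and distance of splint from where it was at the start of the episode below 0.02 m); the robot touches nothing.
It fails at once if a finger pressed the catch or the front panel with more than 30 N (contact force between front_panel and the fingers above 30 N).
It fails at once if the splint or a bystander was shifted by more than 25 mm (distance of any of splint, tweezers, dish, spacer from where it was at the start of the episode above 0.025 m).
It also fails if it takes over 72 s, if anything falls off the work surface, if the arm or the gripper's body presses on something with over 40 N, if the wrist force passes 120 N, or if a joint passes its speed limit or range.

## Working session

There is one attempt and no reset: what is moved stays moved. The work goes in short steps, Python scripts to look and compute and a tool call to move; the robot and the scene stay as the last step left them, time stands still between calls to the robot, and variables do not carry over. Pictures are saved under pics/ and viewed, at most 10 in all, crops included, and the job is handed in when it is done.

Besides the shell and the picture viewer there is one more tool, called after "Call:" by a JSON object that holds its "op" and its "data". apply_moves: Moves the arm, as the interface text tells. Shift numbers are shares of 100 cm and turn numbers shares of pi/2 rad, none past 1 either way. Its arguments: {"type":"object","properties":{"targets":{"type":"array","items":{"type":"object","properties":{"gripper":{"type":"number"},"offset":{"type":"array","items":{"type":"number","minimum":-1,"maximum":1}},"rotation":{"type":"array","items":{"type":"number","minimum":-1,"maximum":1}}}}},"newtons":{"type":"number"}},"required":["targets"]}

```bash
mkdir -p pics
cat > h.py <<'E'
import numpy as np, cv2
from plant import *
def save(cam,name):
    im=snapshot(cam); cv2.imwrite(f'pics/{name}.png',im[:,:,::-1]); return im
def ray(cam,u,v,T=None):
    m=camera_model(cam); K=np.array(m['K']); k1=m['k1']
    d=np.array([(u-K[0,2])/K[0,0],(v-K[1,2])/K[1,1]]); s=d.copy()
    for _ in range(30): s=d/(1+k1*(s@s))
    T=np.array(m['cam_to_world']) if T is None else T
    return T[:3,3], T[:3,:3]@np.array([s[0],s[1],1])
def atz(cam,u,v,z,T=None):
    o,d=ray(cam,u,v,T); return o+d*(z-o[2])/d[2]
def proj(cam,P,T=None):
    m=camera_model(cam); K=np.array(m['K']); T=np.array(m['cam_to_world']) if T is None else T
    p=np.linalg.inv(T)@np.r_[P,1]; s=p[:2]/p[2]; s=s*(1+m['k1']*(s@s))
    return K[:2,:2]@s+K[:2,2]
def wristT():
    o=observe(); T=np.eye(4); T[:3,:3]=o['tcp_rot']; T[:3,3]=o['position']
    return T@np.array(camera_model('wrist')['T_tool_cam'])
E
python3 - <<'E'
from h import *
np.set_printoptions(precision=3,suppress=True)
o=observe(); print(o['clock'],o['position'],o['tcp_rot'],o['contact_force'],tips_ahead)
print(camera_model('top'),camera_model('wrist')['T_tool_cam'])
for c in ['top','side']:
    save(c,c+'1')
    for t in ['cure_box','button_top','lid_bar','front_panel','tweezers','dish','spacer','splint']:
        print(c,t,[(np.round(d['extent']),round(d['conf'],2)) for d in look_for(c,t)[:2]])
E
```

```text
0.0 [ 186.742 -699.699  241.128] [[ 0.966  0.258 -0.001]
 [ 0.258 -0.966  0.002]
 [-0.    -0.002 -1.   ]] [ 0.139 -0.048 -0.07 ] 11.0
{'K': array([[399.229,   0.   , 279.719],
       [  0.   , 399.229, 212.319],
       [  0.   ,   0.   ,   1.   ]]), 'k1': -0.10756310335145103, 'cam_to_world': array([[  0.003,  -0.991,   0.133, 483.239],
       [ -1.   ,  -0.004,  -0.014,  25.05 ],
       [  0.014,  -0.133,  -0.991, 866.037],
       [  0.   ,   0.   ,   0.   ,   1.   ]])} [[  -0.      -0.95    -0.313   81.257]
 [   1.      -0.       0.      -0.013]
 [  -0.001   -0.313    0.95  -132.82 ]
 [   0.       0.       0.       1.   ]]
top cure_box [(array([293., 209., 178., 139.]), 0.88)]
top button_top [(array([231., 232.,  29.,  26.]), 0.84)]
top lid_bar [(array([305., 209., 147., 142.]), 0.66)]
top front_panel []
top tweezers [(array([408., 248.,  47.,  29.]), 0.83)]
top dish [(array([391., 163.,  42.,  38.]), 0.92)]
top spacer [(array([167., 219.,  29.,  34.]), 0.75)]
top splint []
side cure_box [(array([282., 223., 104., 104.]), 0.86)]
side button_top [(array([291., 233.,  24.,  17.]), 0.51), (array([284., 201., 101.,  58.]), 0.35)]
side lid_bar []
side front_panel [(array([284., 200.,  99.,  58.]), 0.27)]
side tweezers []
side dish []
side spacer [(array([270., 307.,  36.,  27.]), 0.73)]
side splint []
```

```bash
python3 -c "
import cv2
a=cv2.imread('pics/top1.png')[110:310,130:450];cv2.imwrite('pics/top1c.png',cv2.resize(a,(800,500),interpolation=cv2.INTER_CUBIC))"
```

```text
(no output)
```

View pics/top1c.png

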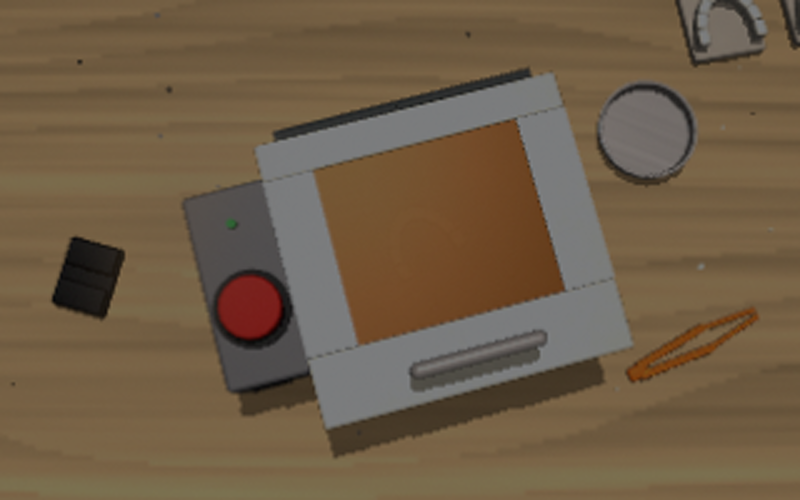

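View pics/side1.png

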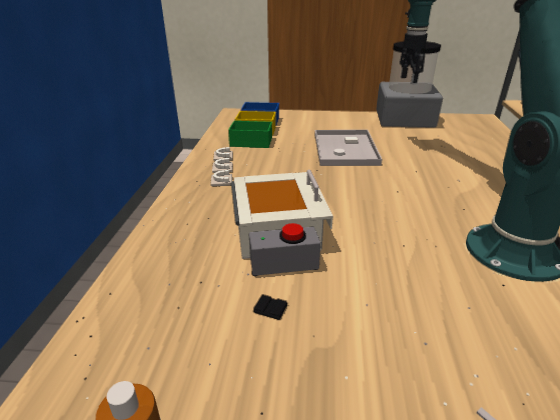

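The top crop shows the box turned slightly. In crop pixels the lid corners are at about (256,147), (553,73), (632,345) and (328,428), the bar ends at (415,371) and (542,338), and the button at (250,307). The side view shows the lid shut, and the arm is well clear of the box.

Run:
```python
from h import *
np.set_printoptions(precision=1,suppress=True)
f=lambda u,v,z: atz('top',130+u/2.5,110+v/2.5,z)
c=[f(*p,110) for p in [(256,147),(553,73),(632,345),(328,428)]]
for p in c: print(p)
b=f(250,307,105); e1=f(415,371,148); e2=f(542,338,148)
print('button',b,'bar',(e1+e2)/2,np.linalg.norm(e1-e2))
print('lens',[np.linalg.norm(c[i]-c[i-1]) for i in range(4)])
for a,d in [(c[0],c[1]),(c[3],c[2]),(e1,e2)]:
    v=a-d; print('yaw(y axis)',np.degrees(np.arctan2(-v[0],v[1])))
for a,d in [(c[0],c[3]),(c[1],c[2])]:
    v=a-d; print('yaw(x)',np.degrees(np.arctan2(v[1],v[0])))
for n,u,v,z in [('tw1',630,375,5),('tw2',757,312,5),('dish',647,132,16),('spacer',88,277,14)]: print(n,f(u,v,z))
```

```text
[669.9 106.5 110. ]
[ 731.7 -126.7  110. ]
[ 517.1 -182.8  110. ]
[454.7  48.7 110. ]
button [545.8 109.2 105. ] bar [508.7 -60.4 148. ] 94.97375393191643
lens [np.float64(222.77494975090292), np.float64(241.26543703851914), np.float64(221.76403779326805), np.float64(239.77986763800902)]
yaw(y axis) 14.841530255435995
yaw(y axis) 15.083161689566051
yaw(y axis) 14.490147331872436
yaw(x) 15.021530454452787
yaw(x) 14.6379821356413
tw1 [ 495.8 -209.2    5. ]
tw2 [ 550.6 -325.4    5. ]
dish [ 709.5 -228.5   16. ]
spacer [578.4 260.1  14. ]
```

Call:
{"op": "apply_moves", "data": {"targets": [{"gripper": 1,"offset": [0.0277,-0.0345,0.002],"rotation": [0,0,0]},{"gripper": 1,"offset": [0.0277,-0.0345,0.002],"rotation": [0,0,0]},{"gripper": 1,"offset": [0.0277,-0.0345,0.002],"rotation": [0,0,0]},{"gripper": 1,"offset": [0.0277,-0.0345,0.002],"rotation": [0,0,0]},{"gripper": 1,"offset": [0.0277,-0.0345,0.002],"rotation": [0,0,0]},{"gripper": 1,"offset": [0.0277,-0.0345,0.002],"rotation": [0,0,0]},{"gripper": 1,"offset": [0.0277,-0.0345,0.002],"rotation": [0,0,0]},{"gripper": 1,"offset": [0.0277,-0.0345,0.002],"rotation": [0,0,0]},{"gripper": 1,"offset": [0.0277,-0.0345,0.002],"rotation": [0,0,0]},{"gripper": 1,"offset": [0.0277,-0.0345,0.002],"rotation": [0,0,0]},{"gripper": 1,"offset": [0.0277,-0.0345,0.002],"rotation": [0,0,0]},{"gripper": 1,"offset": [0.0277,-0.0345,0.002],"rotation": [0,0,0]},{"gripper": 1,"offset": [0.0277,-0.0345,0.002],"rotation": [0,0,0]},{"gripper": 1,"offset": [0.0277,-0.0345,0.002],"rotation": [0,0,0]},{"gripper": 1,"offset": [0.0277,-0.0345,0.002],"rotation": [0,0,0]},{"gripper": 1,"offset": [0.0277,-0.0345,0.002],"rotation": [0,0,0]},{"gripper": 1,"offset": [0.0277,-0.0345,0.002],"rotation": [0,0,0]},{"gripper": 1,"offset": [0.0277,-0.0345,0.002],"rotation": [0,0,0]},{"gripper": 1,"offset": [0.0277,-0.0345,0.002],"rotation": [0,0,0]},{"gripper": 1,"offset": [0,0,0],"rotation": [0,0,0]}], "newtons": 40}}

```text
clock: 2.9
position: [529.6, 76.7, 204.9]
tcp_rot: [[0.963, 0.268, 0.005], [0.268, -0.963, 0.005], [0.006, -0.004, -1.0]]
contact_force: [0.2, -1.1, 0.3]
grip_width: -0.3
finger_force: 0.0
```

Call:
{"op": "apply_moves", "data": {"targets": [{"gripper": 1,"offset": [0.024,-0.027,0.02],"rotation": [0,0,0]},{"gripper": 1,"offset": [0,0,0.035],"rotation": [0,0,0]},{"gripper": 1,"offset": [0,0,0.025],"rotation": [0,0,0]},{"gripper": 1,"offset": [0,0,0],"rotation": [0,0,0]},{"gripper": 1,"offset": [0,0,0],"rotation": [0,0,0]}]}}

```text
clock: 3.4
position: [542.6, 100.4, 124.4]
tcp_rot: [[0.966, 0.257, -0.001], [0.257, -0.966, -0.0], [-0.001, 0.0, -1.0]]
contact_force: [-0.7, -0.6, 0.8]
grip_width: -0.3
finger_force: 0.0
```

Run:
```python
from h import *
np.set_printoptions(precision=1,suppress=True)
o=observe(); T=wristT(); print(o['position'],o['joint_pos'],o['contact_force'])
save('wrist','w1')
d=look_for('wrist','button_top'); print(d[:1]); 
if d: e=d[0]['extent']; print(atz('wrist',e[0],e[1],105,T))
d=look_for('wrist','lid_bar'); print(d[:1])
```

```text
[542.6 100.4 124.4] [-11.8  31.3  -4.6 119.4   4.8  29.5 -95. ] [-0.7 -0.6  0.8]
[{'extent': [266.2, 242.3, 83.6, 84.4], 'conf': 0.94}]
[552.7 111.5 105. ]
[{'extent': [441.1, 211.5, 236.4, 416.8], 'conf': 0.8}]
```

View pics/w1.png

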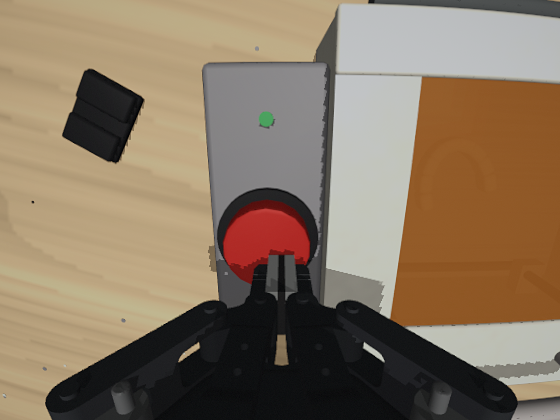

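The wrist view shows the red button centred at about (267,242), with the shut fingertips near its lower right rim at (283,265). I'll shift about 10 mm and press.

Call:
{"op": "apply_moves", "data": {"targets": [{"gripper": 1,"offset": [0.009,-0.008,0],"rotation": [0,0,0]},{"gripper": 1,"offset": [0,0,0.006],"rotation": [0,0,0]},{"gripper": 1,"offset": [0,0,0.004],"rotation": [0,0,0]},{"gripper": 1,"offset": [0,0,0.004],"rotation": [0,0,0]},{"gripper": 1,"offset": [0,0,0.003],"rotation": [0,0,0]},{"gripper": 1,"offset": [0,0,0],"rotation": [0,0,0]}]}}

```text
clock: 4.15
position: [549.5, 111.2, 107.0]
tcp_rot: [[0.966, 0.258, 0.0], [0.258, -0.966, 0.0], [0.0, -0.0, -1.0]]
contact_force: [1.3, 1.9, 1.3]
grip_width: 0.1
finger_force: 0.9
```

Call:
{"op": "apply_moves", "data": {"targets": [{"gripper": 1,"offset": [0,0,0.002],"rotation": [0,0,0]},{"gripper": 1,"offset": [0,0,0.002],"rotation": [0,0,0]},{"gripper": 1,"offset": [0,0,0],"rotation": [0,0,0]}]}}

```text
clock: 4.45
position: [549.6, 111.1, 105.9]
tcp_rot: [[0.966, 0.258, 0.001], [0.258, -0.966, 0.0], [0.001, 0.0, -1.0]]
contact_force: [-3.5, 2.1, 22.8]
grip_width: 0.3
finger_force: 11.7
```

Call:
{"op": "apply_moves", "data": {"targets": [{"gripper": 1,"offset": [0,0,-0.048],"rotation": [0,0,0]},{"gripper": 1,"offset": [0,0,-0.048],"rotation": [0,0,0]},{"gripper": 0,"offset": [-0.021,0.039,0],"rotation": [0,0,0]},{"gripper": 0,"offset": [-0.021,0.039,0],"rotation": [0,0,0]},{"gripper": 0,"offset": [-0.021,0.039,0],"rotation": [0,0,0]},{"gripper": 0,"offset": [-0.021,0.038,0],"rotation": [0,0,0]},{"gripper": 0,"offset": [0,0,0],"rotation": [0,0,-0.0909]},{"gripper": 0,"offset": [0,0,0],"rotation": [0,0,-0.0909]},{"gripper": 0,"offset": [0,0,0],"rotation": [0,0,-0.0909]},{"gripper": 0,"offset": [0,0,0],"rotation": [0,0,-0.0909]},{"gripper": 0,"offset": [0,0,0],"rotation": [0,0,-0.0909]},{"gripper": 0,"offset": [0,0,0],"rotation": [0,0,-0.0909]},{"gripper": 0,"offset": [0,0,0],"rotation": [0,0,-0.0909]},{"gripper": 0,"offset": [0,0,0],"rotation": [0,0,-0.0909]},{"gripper": 0,"offset": [0,0,0],"rotation": [0,0,-0.0909]},{"gripper": 0,"offset": [0,0,0],"rotation": [0,0,-0.0909]},{"gripper": 0,"offset": [0,0,0],"rotation": [0,0,-0.0909]},{"gripper": 0,"offset": [0,0,0],"rotation": [0,0,0]}]}}

```text
clock: 6.25
position: [506.3, -61.6, 198.3]
tcp_rot: [[-0.257, 0.967, -0.004], [0.967, 0.257, -0.0], [0.001, -0.004, -1.0]]
contact_force: [-0.5, -0.4, 0.4]
grip_width: 42.8
finger_force: 0.0
```

Run:
```python
from h import *
np.set_printoptions(precision=3,suppress=True)
o=observe(); T=wristT(); print(o['position'],o['joint_pos'],o['contact_force'],o['grip_width'])
print(o['tcp_rot'])
save('wrist','w2')
print(proj('wrist',[508.7,-60.4,148],T))
```

```text
[506.259 -61.562 198.293] [ 24.118  24.497 -29.004 120.822  18.585  39.163  -2.44 ] [-0.524 -0.351  0.392] 42.81359541297952
[[-0.257  0.967 -0.004]
 [ 0.967  0.257 -0.   ]
 [ 0.001 -0.004 -1.   ]]
[283.953 238.465]
```

View pics/w2.png

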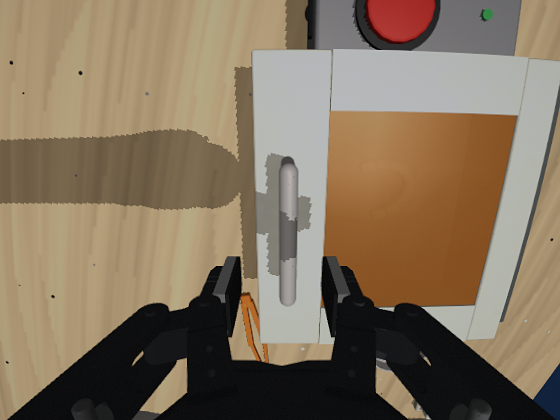

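The wrist view shows the bar from (289,158) to (288,305), with its middle at (288,231). That is about 5 mm left and 5 mm back of my estimate, so I'll correct, descend and grip.

Call:
{"op": "apply_moves", "data": {"targets": [{"gripper": 0,"offset": [0.005,0.005,0.02],"rotation": [0,0,0]},{"gripper": 0,"offset": [0,0,0.02],"rotation": [0,0,0]},{"gripper": 0,"offset": [0,0,0.018],"rotation": [0,0,0]},{"gripper": 0,"offset": [0,0,0],"rotation": [0,0,0]},{"gripper": 1,"offset": [0,0,0],"rotation": [0,0,0]},{"gripper": 1,"offset": [0,0,0],"rotation": [0,0,0]},{"gripper": 1,"offset": [0,0,0],"rotation": [0,0,0]},{"gripper": 1,"offset": [0,0,0],"rotation": [0,0,0]}], "newtons": 35}}

```text
clock: 7.1
position: [509.1, -55.3, 141.8]
tcp_rot: [[-0.257, 0.967, -0.005], [0.967, 0.257, -0.002], [-0.001, -0.005, -1.0]]
contact_force: [-5.6, -1.9, 4.6]
grip_width: 10.5
finger_force: 34.3
```

Call:
{"op": "apply_moves", "data": {"targets": [{"gripper": 1,"offset": [0,0.002,-0.007],"rotation": [0,0,0]},{"gripper": 1,"offset": [0,0.002,-0.007],"rotation": [0,0,0]},{"gripper": 1,"offset": [0,0.0024,-0.0068],"rotation": [0,0,0]},{"gripper": 1,"offset": [0,0.0024,-0.0068],"rotation": [0,0,0]},{"gripper": 1,"offset": [0,0.0028,-0.0066],"rotation": [0,0,0]},{"gripper": 1,"offset": [0,0.0028,-0.0066],"rotation": [0,0,0]},{"gripper": 1,"offset": [0,0.0033,-0.0064],"rotation": [0,0,0]},{"gripper": 1,"offset": [0,0.0033,-0.0064],"rotation": [0,0,0]},{"gripper": 1,"offset": [0,0.003,-0.005],"rotation": [0,0,0]},{"gripper": 1,"offset": [0,0,0],"rotation": [0,0,0]}]}}

```text
clock: 8.1
position: [531.3, -49.3, 200.1]
tcp_rot: [[-0.257, 0.966, -0.008], [0.966, 0.257, -0.003], [-0.0, -0.008, -1.0]]
contact_force: [-9.0, -1.2, 3.3]
grip_width: 10.5
finger_force: 34.7
```

Call:
{"op": "apply_moves", "data": {"targets": [{"gripper": 1,"offset": [0,0.002,-0.004],"rotation": [0,0,0]},{"gripper": 1,"offset": [0,0.0015,-0.003],"rotation": [0,0,0]},{"gripper": 1,"offset": [0,0,0],"rotation": [0,0,0]}]}}

```text
clock: 8.4
position: [535.1, -48.3, 206.8]
tcp_rot: [[-0.257, 0.966, -0.007], [0.966, 0.257, -0.002], [-0.0, -0.007, -1.0]]
contact_force: [-7.1, -2.0, -0.7]
grip_width: 10.8
finger_force: 34.6
```

Call:
{"op": "apply_moves", "data": {"targets": [{"gripper": 1,"offset": [0,0.001,-0.002],"rotation": [0,0,0]},{"gripper": 1,"offset": [0,0,-0.002],"rotation": [0,0,0]},{"gripper": 1,"offset": [0,0,0],"rotation": [0,0,0]}]}}

```text
clock: 8.7
position: [535.5, -48.1, 207.9]
tcp_rot: [[-0.257, 0.966, -0.007], [0.966, 0.257, -0.0], [0.002, -0.007, -1.0]]
contact_force: [-1.5, -1.3, -23.0]
grip_width: 10.4
finger_force: 34.8
```

Run:
```python
from h import *
a=save('side','s2')[150:300,180:380]
b=save('top','t2')[110:310,130:450]
im=np.vstack([cv2.resize(a,(400,300),interpolation=cv2.INTER_CUBIC),cv2.resize(b,(400,250),interpolation=cv2.INTER_CUBIC)])
cv2.imwrite('pics/s2c.png',im[:,:,::-1])
```

```text
(no output)
```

View pics/s2c.png

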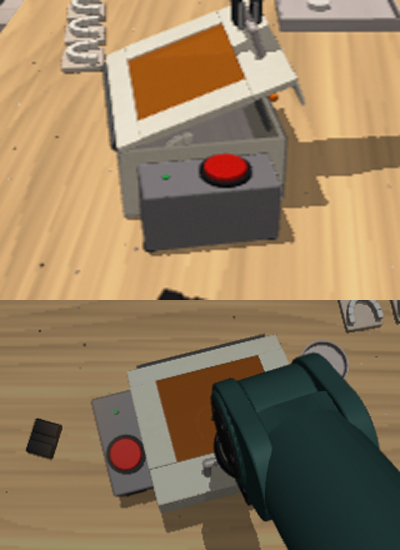

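The lid sits against its stop: the lift force reads −23 N, and the side crop shows it raised. The orange catch shows under the lip at crop (273,97), which is full pixel (316,198). I'll release the bar, back off and tilt.

Call:
{"op": "apply_moves", "data": {"targets": [{"gripper": 1,"offset": [0,0,0.003],"rotation": [0,0,0]},{"gripper": 0,"offset": [0,0,0],"rotation": [0,0,0]},{"gripper": 0,"offset": [0,0,0],"rotation": [0,0,0]},{"gripper": 0,"offset": [0,0,0],"rotation": [0,0,0]},{"gripper": 0,"offset": [0,0,-0.035],"rotation": [0,0,0]},{"gripper": 0,"offset": [0,0,-0.035],"rotation": [0,0,0]},{"gripper": 1,"offset": [-0.0285,-0.029,0],"rotation": [0,0,0]},{"gripper": 1,"offset": [-0.0285,-0.029,0],"rotation": [0,0,0]},{"gripper": 1,"offset": [-0.0285,-0.029,0],"rotation": [0,0,0]},{"gripper": 1,"offset": [0,0,0],"rotation": [-0.0889,0,0]},{"gripper": 1,"offset": [0,0,0],"rotation": [-0.0889,0,0]},{"gripper": 1,"offset": [0,0,0],"rotation": [-0.0889,0,0]},{"gripper": 1,"offset": [0,0,0],"rotation": [-0.0889,0,0]},{"gripper": 1,"offset": [0,0,0],"rotation": [-0.0889,0,0]},{"gripper": 1,"offset": [0,0,0],"rotation": [0,0,0]},{"gripper": 1,"offset": [0,0,0],"rotation": [0,0,0]}]}}

```text
clock: 10.4
position: [481.3, -148.1, 276.7]
tcp_rot: [[-0.268, 0.791, 0.55], [0.963, 0.212, 0.163], [0.012, 0.573, -0.819]]
contact_force: [-1.0, -0.7, 0.3]
grip_width: 0.3
finger_force: 0.0
```

Run:
```python
from h import *
np.set_printoptions(precision=3,suppress=True)
ex=np.array([.9666,.2563,0]);ey=np.array([-.2563,.9666,0]);B=np.array([607,-29.7,0])
box=lambda p:np.array([(p-B)@ex,(p-B)@ey,p[2]])
for bx in (-119,-112):
    o,d=ray('side',316.5,198.5); P=o+d*((bx-(o-B)@ex)/(d@ex)); print('catch?',box(P))
print(box(atz('side',316.5,198.5,88)))
o=observe(); print(box(o['position']),o['joint_pos'],o['contact_force']); print(o['tcp_rot'])
a=save('side','s3')[150:280,210:380]
a=cv2.resize(a,(680,520),interpolation=cv2.INTER_CUBIC); cv2.imwrite('pics/s3c.png',a[:,:,::-1])
```

```text
catch? [-119.     -16.539   78.203]
catch? [-112.      10.581   94.215]
[-114.717    0.054   88.   ]
[-151.825  -82.212  276.651] [ 75.32   18.496 -60.534 134.113 -28.338   8.609  62.6  ] [-0.968 -0.734  0.313]
[[-0.268  0.791  0.55 ]
 [ 0.963  0.212  0.163]
 [ 0.012  0.573 -0.819]]
```

View pics/s3c.png

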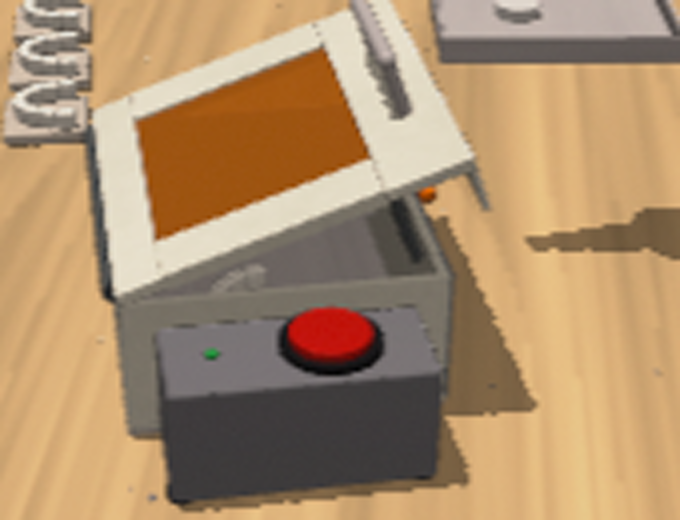

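The side crop shows the lid staying up at the stop, the button in, the catch tip at crop (428,195), and the gripper clear. I'll lower in front of the lip.

Call:
{"op": "apply_moves", "data": {"targets": [{"gripper": 1,"offset": [0,-0.02,0.0287],"rotation": [0,0,0]},{"gripper": 1,"offset": [0,-0.02,0.0287],"rotation": [0,0,0]},{"gripper": 1,"offset": [0,-0.02,0.0287],"rotation": [0,0,0]},{"gripper": 1,"offset": [0,0,0],"rotation": [0,0,0]},{"gripper": 1,"offset": [0,0,0],"rotation": [0,0,0]}]}}

```text
clock: 10.95
position: [486.5, -141.8, 250.0]
tcp_rot: [[-0.283, 0.779, 0.56], [0.959, 0.212, 0.189], [0.028, 0.59, -0.807]]
contact_force: [0.5, 0.9, 1.0]
grip_width: -0.1
finger_force: 0.0
```

```bash
cat >> h.py <<'E'
ex=np.array([.9666,.2563,0]);ey=np.array([-.2563,.9666,0]);B=np.array([607,-29.7,0])
box=lambda p:np.array([(p-B)@ex,(p-B)@ey,p[2]])
def st(tip=None):
    np.set_printoptions(precision=3,suppress=True)
    o=observe(); R=np.array(o['tcp_rot']); p=np.array(o['position']); E=np.array([ex,ey,[0,0,1]])
    print('t',o['clock'],'box',box(p),'tip',box(p+11*R[:,2]),'d',E@R[:,2],'F',E@o['contact_force'],'\nj',o['joint_pos'])
    if tip is not None: print('tool move',R.T@E.T@(np.array(tip)-box(p+11*R[:,2])))
    print('tilt',np.degrees(np.arccos(-R[2,2])), 'x axis in box',E@R[:,0])
E
python3 -c "
from h import *
st([-140,-82,122])"
```

```text
t 10.95 box [-145.233  -77.419  249.967] tip [-138.747  -76.993  241.093] d [ 0.59   0.039 -0.807] F [0.743 0.78  1.018] 
j [ 68.918  21.106 -54.122 135.812 -64.729   5.797 100.298]
tool move [ -8.3   -71.334  95.144]
tilt 36.2214505984877 x axis in box [-0.027  0.999  0.028]
```

```bash
cat > fk.py <<'E'
import numpy as np, itertools
from scipy.spatial.transform import Rotation as Ro
from scipy.optimize import least_squares
def fk(q,P,s):
    q=np.radians(q); R=np.eye(3); p=np.zeros(3); L=P[:16].reshape(8,2)
    for i in range(7):
        p=p+R@np.array([L[i,0],0,L[i,1]])*1000
        ax='z' if i%2==0 else 'y'
        R=R@Ro.from_euler(ax,s[i]*q[i]+P[16+i]).as_matrix()
    return p+R@np.array([L[7,0],0,L[7,1]])*1000, R
E
cat > fit.py <<'E'
from fk import *
D=[([69.7,33.873,2.773,92.16,-1.908,54.013,-1.931],[186.945,-700.486,242.302],[[.966,.258,-.001],[.258,-.966,.002],[0,-.002,-1]]),
([-11.8,31.3,-4.6,119.4,4.8,29.5,-95.],[542.6,100.4,124.4],[[.966,.257,-.001],[.257,-.966,0],[-.001,0,-1]]),
([24.118,24.497,-29.004,120.822,18.585,39.163,-2.44],[506.26,-61.56,198.3],[[-.257,.967,-.004],[.967,.257,0],[.001,-.004,-1]]),
([75.32,18.496,-60.534,134.113,-28.338,8.609,62.6],[481.3,-148.1,276.7],[[-.268,.791,.55],[.963,.212,.163],[.012,.573,-.819]]),
([68.918,21.106,-54.122,135.812,-64.729,5.797,100.298],[486.5,-141.8,250.],[[-.283,.779,.56],[.959,.212,.189],[.028,.59,-.807]])]
best=None
for s1,s3,s5,s7 in itertools.product((1,-1),repeat=4):
    s=[s1,1,s3,1,s5,1,s7]
    def res(P):
        r=[]
        for q,p,R in D:
            pp,RR=fk(q,P,s); r+=list((pp-np.array(p))/1000)+list(((RR-np.array(R))*.5).ravel())
        return np.r_[r,1e-3*(P-P0)]
    for c7 in (0,np.pi/2,np.pi,-np.pi/2):
        P0=np.zeros(23); P0[:16]=[0,.15,0,.2,0,.2,0,.2,0,.2,0,.2,0,0,0,.2]; P0[22]=c7
        f=least_squares(res,P0,max_nfev=200)
        if best is None or f.cost<best[0]: best=(f.cost,s,f.x); print(f.cost,s,c7)
np.savez('fk.npz',P=best[2],s=best[1])
np.set_printoptions(precision=3,suppress=True); print(best[2][:16].reshape(8,2),best[2][16:])
for q,p,R in D:
    a,b=fk(q,best[2],best[1]); print(a-p,np.degrees(np.arccos(min(1,(np.trace(b.T@np.array(R))-1)/2))))
E
timeout 300 python3 fit.py
```

```text
1.529691217696063 [1, 1, 1, 1, 1, 1, 1] 0
0.7896557337533243 [1, 1, 1, 1, 1, 1, 1] 1.5707963267948966
0.7785468409146947 [1, 1, 1, 1, -1, 1, 1] 1.5707963267948966
0.7430644464804649 [1, 1, -1, 1, 1, 1, 1] -1.5707963267948966
0.021241290510339364 [-1, 1, 1, 1, 1, 1, -1] 0
0.0003467232497832928 [-1, 1, 1, 1, 1, 1, -1] 1.5707963267948966
0.0003464056810889646 [-1, 1, -1, 1, 1, 1, -1] 1.5707963267948966
0.0003375268563754218 [-1, 1, -1, 1, -1, 1, -1] 0
0.0003363399030905597 [-1, 1, -1, 1, -1, 1, -1] 1.5707963267948966
[[ 0.007  0.008]
 [-0.002  0.058]
 [-0.074  0.381]
 [-0.039  0.381]
 [-0.047  0.221]
 [ 0.017  0.221]
 [-0.018  0.037]
 [-0.015  0.238]] [-0.056  0.013  0.014 -0.003 -0.016  0.003  1.541]
[3.292 0.783 0.126] 1.219917437805539
[-4.147 13.634 -0.119] 1.7325060084213701
[ 0.804 -3.124 -0.012] 0.0
[-1.357  3.998 -0.475] 1.966307894266113
[ 1.408 -3.63   0.48 ] 0.0
```

```bash
cat > ik.py <<'E'
from fk import *
Z=np.load('fk.npz'); P=Z['P']; s=Z['s']
lo=np.array([-153.93,-27.13,-72.61,10.71,-87.88,4.46,-176.78])+2; hi=np.array([153.93,128.08,78.16,143.7,267.88,118.87,176.78])-2
ex=np.array([.9666,.2563,0]);ey=np.array([-.2563,.9666,0]);ez=np.array([0,0,1.]);B=np.array([607,-29.7,0])
def target(tip,tilt,sg=1,yaw=0):
    t=np.radians(tilt); d=ex*np.sin(t)-ez*np.cos(t); x=sg*ey; R=np.c_[x,np.cross(d,x),d]
    R=Ro.from_rotvec(np.radians(yaw)*ez).as_matrix()@R
    return B+tip[0]*ex+tip[1]*ey+tip[2]*ez-11*R[:,2],R
def ik(T,seed):
    p,R=T
    def res(q):
        a,b=fk(q,P,s); return np.r_[(a-p)/10,Ro.from_matrix(b.T@R).as_rotvec()*20,(q-seed)*1e-4]
    f=least_squares(res,np.clip(seed,lo+.1,hi-.1),bounds=(lo,hi),max_nfev=150)
    return f.x,np.linalg.norm(f.fun[:6])
E
cat > go.py <<'E'
from ik import *
np.set_printoptions(precision=0,suppress=True)
rng=np.random.default_rng(0)
for sg in (1,-1):
  for tilt in (30,38):
    for y in (-85,60):
        S=[]
        for _ in range(30):
            q,e=ik(target((-115,y,85),tilt,sg),rng.uniform(lo,hi))
            if e<.3 and all(np.abs(q-r).max()>15 for r in S): S.append(q)
        print(sg,tilt,y,len(S)); 
        for q in S[:7]: print('   ',q)
E
timeout 500 python3 go.py
```

```text
1 30 -85 3
    [  31.   32.  -14.  142.  210.   20. -175.]
    [ 25.  31.  -5. 142. 221.  23. 174.]
    [ 13.  31.  12. 142. 236.  30. 160.]
1 30 60 0
1 38 -85 0
1 38 60 0
-1 30 -85 7
    [ 55.  41. -52. 142. 137.  22.  78.]
    [  4.  34.  31. 140. 250.  40. -31.]
    [ 41.  34. -25. 140. 195.  16.  22.]
    [ 34.  32. -14. 140. 217.  19.   1.]
    [ 46.  35. -33. 141. 176.  16.  40.]
    [ 24.  32.   0. 139. 233.  24. -15.]
    [ 51.  38. -42. 141. 156.  17.  61.]
-1 30 60 0
-1 38 -85 0
-1 38 60 0
```

```bash
cat > go2.py <<'E'
from ik import *
np.set_printoptions(precision=0,suppress=True)
rng=np.random.default_rng(1)
E=np.array([ex,ey,ez])
pts=[(x*41,y*41,z) for x in(-1,1) for y in(-1,0,1) for z in np.linspace(-62,-200,8)]+[(x*11,y*9,z) for x in(-1,1) for y in(-1,1) for z in np.linspace(11,-62,12)]+[(c,y,z) for c in (60,95) for y in(-15,15) for z in (-110,-150)]
pts=np.array(pts)
def clear(T):
    p,R=T; W=(pts@R.T+p-B)@E.T; m=99
    for x,y,z in W:
        if z<147: g=(-106-x) if z<100 else (-122-x if z>138 else 99)
        elif z<188: g=-122+(z-147)*13/37-x
        else: g=max(-109-x, z-225)
        m=min(m,g)
    return m
def tgt(y,T,psi,roll):
    t,h=np.radians(T),np.radians(psi)
    d=(ex*np.cos(h)+ey*np.sin(h))*np.sin(t)-ez*np.cos(t)
    x0=np.cross(ez,d); x0/=np.linalg.norm(x0); R=np.c_[x0,np.cross(d,x0),d]@Ro.from_euler('z',roll,degrees=True).as_matrix()
    # put foremost fingertip corner at x=-109
    c=np.array([(a*11,b*7,0) for a in(-1,1) for b in(-1,1)])@R.T@ex
    tip=B+ex*(-109-c.max())+ey*y+ez*86
    return tip-11*d,R
if __name__=='__main__':
    out=[]
    for T in (25,30,35,40):
      for psi in (-40,0,30,60):
        for roll in (0,90,180,270):
            t=tgt(-45,T,psi,roll); c=clear(t)
            if c<3: continue
            for _ in range(5):
                q,e=ik(t,rng.uniform(lo,hi))
                if e<.3:
                    q2,e2=ik(tgt(-15,T,psi,roll),q); q3,e3=ik(tgt(15,T,psi,roll),q2)
                    if e3<.3:
                        m=min(np.minimum(q-lo,hi-q).min(),np.minimum(q3-lo,hi-q3).min())
                        out.append((m,T,psi,roll,c,q,q3))
    out.sort(key=lambda a:-a[0])
    for o in out[:14]: print(np.round(o[0],1),o[1:4],round(o[4],1),o[5],o[6])
E
timeout 560 python3 go2.py; python3 -c "
from ik import *
print(fk([68.918,21.106,-54.122,135.812,-64.729,5.797,100.298],P,s))"|head -2
```

```text
(array([ 487.90807634, -145.42967742,  250.47962613]), array([[-0.27789472,  0.77379483,  0.56922412],
       [ 0.96049776,  0.21470421,  0.17704846],
```

```bash
cat > go3.py <<'E'
from go2 import *
for T in (20,25,30,40,50,65):
  for psi in (-70,-40,0,40,70):
    row=[]
    for roll in (0,90,180,270):
        t=tgt(-20,T,psi,roll); n=0; b=9e9;bq=None
        for k in range(4):
            sd=rng.uniform(lo,hi)
            if k<2: sd=np.array([30,33,-10,130,180-k*170,15,[0,90,0,-90][roll//90]])
            q,e=ik(t,sd)
            if e<b: b=e;bq=q
        row.append(f'{clear(t):.0f}/{b:.1f}')
    print(T,psi,row,bq)
E
timeout 570 python3 go3.py
```

```text
20 -70 ['-36/0.0', '-38/0.0', '-36/0.0', '-38/0.0'] [ 10.  31. -21. 138.  87.  28. -56.]
20 -40 ['-30/0.0', '-30/0.0', '-30/0.0', '-30/0.2'] [  3.  29.  -2. 142. 138.  12. -71.]
20 0 ['-12/0.0', '-9/0.0', '-12/0.0', '-9/0.0'] [ 23.  30. -14. 141. 193.   9. -77.]
20 40 ['-30/0.0', '-30/0.0', '-30/0.0', '-30/0.0'] [  30.   32.  -15.  135.  -54.   13. -146.]
20 70 ['-36/0.0', '-38/0.0', '-36/0.0', '-38/0.0'] [  25.   33.   -8.  128.  -33.   28. -137.]
25 -70 ['-36/0.0', '-36/0.0', '-33/0.0', '-36/0.0'] [  9.  32. -24. 140.  94.  35. -66.]
25 -40 ['-24/0.5', '-24/0.0', '-24/1.0', '-24/1.6'] [  2.  29.  -2. 142. 135.  15. -69.]
25 0 ['-5/0.6', '-1/0.0', '-5/0.0', '-1/1.0'] [  12.   29.    4.  142.  234.   18. -115.]
25 40 ['-24/0.0', '-24/0.0', '-24/0.0', '-24/0.0'] [  40.   35.  -27.  136.  -60.   10. -138.]
25 70 ['-33/0.0', '-36/0.0', '-36/0.0', '-36/0.0'] [  30.   35.  -12.  128.  -35.   29. -133.]
30 -70 ['-52/0.0', '-33/0.0', '-31/0.3', '-33/0.1'] [ -7.  32.  -4. 142. 104.  30. -78.]
30 -40 ['-19/1.8', '-19/1.3', '-19/2.4', '-19/2.9'] [  1.  29.  -2. 142. 132.  17. -68.]
30 0 ['1/1.
[... 872 characters left out ...]
0 0 ['2/7.2', '3/5.7', '2/5.9', '3/7.2'] [  22.   32.    5.  142.  247.   37. -113.]
50 40 ['-0/0.8', '-1/0.0', '-0/0.0', '-1/0.0'] [ 50.  44. -26. 142. 262.  31. -86.]
50 70 ['-23/0.0', '-26/0.0', '-54/0.0', '-26/0.0'] [  29.   42.    3.  126.  -56.   57. -102.]
65 -70 ['-54/4.4', '-24/4.6', '-21/5.9', '-24/5.3'] [-22.  45.  -6. 142.  90.  66. -94.]
65 -40 ['2/10.8', '2/10.5', '2/11.8', '2/12.0'] [-14.  33.  -3. 142. 112.  44. -72.]
65 0 ['2/11.0', '3/9.1', '2/9.1', '3/10.4'] [  30.   37.    5.  142.  255.   53. -105.]
65 40 ['2/2.1', '2/0.2', '2/0.0', '2/0.6'] [ 34.  48.   9. 142. -86.  70. -81.]
65 70 ['-21/0.0', '-24/0.0', '-54/0.0', '-24/0.0'] [  50.   53.  -28.  127.  -49.   48. -111.]
```

```bash
cat > go4.py <<'E'
import ik, go2
from go2 import *
ik.lo=lo-1; ik.hi=hi+1
L,H=lo-2,hi+2
def tg(y,T,psi,roll,z=90,fx=-111):
    p,R=tgt(y,T,psi,roll); return p+ex*(fx+109)+ez*(z-86),R
if __name__=='__main__':
    res=[]
    for T in (27,30,34,40):
      for psi in (0,15,30):
        for roll in (0,90,180,270):
            c=clear(tg(-20,T,psi,roll))
            if c<-2: continue
            for j in ([23,30,-14,141,193,12],[56,44,-54,139,120,10],[58,46,-49,140,228,10],[60,40,-60,135,-60,8]):
              for j7 in (-120,0,120):
                q,e=ik.ik(tg(-45,T,psi,roll),np.array(j+[j7],float))
                if e>2: continue
                q3,e3=ik.ik(tg(10,T,psi,roll),q)
                m=min(np.minimum(q-L,H-q).min(),np.minimum(q3-L,H-q3).min())
                res.append((max(e,e3),T,psi,roll,round(c,1),round(m,1),q,q3))
    res.sort(key=lambda a:a[0]-0.1*a[4])
    for r in res[:22]: print(round(r[0],2),*r[1:])
E
timeout 575 python3 go4.py
```

```text
Traceback (most recent call last):
  File "go4.py", line 16, in <module>
    q,e=ik.ik(tg(-45,T,psi,roll),np.array(j+[j7],float))
        ^^^^^
AttributeError: 'function' object has no attribute 'ik'
```

```bash
sed -i 's/^import ik, go2/import go2/; s/^from go2 import \*/from go2 import *\nimport ik/' go4.py; timeout 575 python3 go4.py
```

```text
0.2 27 0 90 4.8 1.0 [ 17.  29.  -1. 140. 228.  18.  72.] [  7.  28.   3. 143. 221.  20.  73.]
0.2 27 0 90 4.8 1.0 [ 15.  29.   3. 140. 232.  20.  68.] [  7.  28.   3. 143. 221.  20.  73.]
0.2 27 0 90 4.8 1.0 [ 31.  31. -20. 141. 194.  13. 106.] [  7.  28.   3. 143. 221.  20.  73.]
0.2 27 0 90 4.8 1.0 [ 32.  31. -22. 141. 189.  13. 110.] [  7.  28.   3. 143. 221.  20.  73.]
0.2 27 0 90 4.8 1.0 [ 43.  34. -41. 142. 143.  17. 155.] [  7.  28.   3. 143. 221.  20.  73.]
0.0 40 30 180 1.0 1.0 [ 47.  37. -25. 139. 258.  23.  -6.] [ 32.  34.  -9. 143. 252.  34.  -4.]
0.0 40 30 180 1.0 1.0 [ 44.  36. -20. 138. 260.  26.  -8.] [ 32.  34.  -9. 143. 252.  34.  -4.]
0.0 40 30 180 1.0 1.0 [ 56.  42. -42. 140. 236.  12.  13.] [ 32.  34.  -9. 143. 252.  34.  -4.]
0.0 40 30 180 1.0 1.0 [ 57.  43. -45. 140. 228.  11.  21.] [ 32.  34.  -9. 143. 252.  34.  -4.]
0.0 40 30 180 1.0 1.0 [ 61.  46. -54. 141. 183.   8.  64.] [ 32.  34.  -9. 143. 252.  34.  -4.]
0.0 40 30 180 1.0 1.0 [ 61.  46. -55. 141. 179.   8.  68.] [ 32.  34.  -9. 143. 252.  34.  -4.]
0.0 40 30 180 1.0 1.0 [ 62.  47. -57. 141. 166.   8.  
[... 304 characters left out ...]
  6. 143. 258.  41.  80.]
0.18 40 30 90 1.6 1.0 [ 47.  36. -28. 140. 254.  22.  85.] [ 20.  32.   6. 143. 258.  41.  80.]
0.18 40 30 90 1.6 1.0 [ 56.  42. -47. 141. 222.  11. 115.] [ 20.  32.   6. 143. 258.  41.  80.]
0.18 40 30 90 1.6 1.0 [ 57.  43. -49. 141. 210.  10. 126.] [ 20.  32.   6. 143. 258.  41.  80.]
0.18 40 30 90 1.6 1.0 [ 61.  46. -58. 142. 167.   9. 168.] [ 20.  32.   6. 143. 258.  41.  80.]
0.01 30 15 90 -0.3 1.0 [ 26.  30.  -7. 139. 246.  21.  73.] [ 12.  29.   5. 143. 241.  27.  72.]
0.01 30 15 90 -0.3 1.0 [ 30.  31. -13. 139. 241.  18.  77.] [ 12.  29.   5. 143. 241.  27.  72.]
0.01 30 15 90 -0.3 1.0 [ 42.  34. -31. 140. 208.  11. 110.] [ 12.  29.   4. 143. 241.  27.  72.]
```

Call:
{"op": "apply_moves", "data": {"targets": [{"gripper": 1,"offset": [0,0,-0.01],"rotation": [0.08,0,0]},{"gripper": 1,"offset": [0,0,-0.01],"rotation": [0.08,0,0]},{"gripper": 1,"offset": [0,0,0],"rotation": [0.08,0,0]},{"gripper": 1,"offset": [0,0,0],"rotation": [0.08,0,0]},{"gripper": 1,"offset": [0,0,0],"rotation": [0.08,0,0]},{"gripper": 1,"offset": [-0.04,0.0047,-0.012],"rotation": [0,0,0]},{"gripper": 1,"offset": [-0.04,0.0047,-0.012],"rotation": [0,0,0]},{"gripper": 1,"offset": [-0.04,0.0047,-0.012],"rotation": [0,0,0]},{"gripper": 1,"offset": [-0.04,0.0047,-0.012],"rotation": [0,0,0]},{"gripper": 1,"offset": [-0.04,0.0047,-0.012],"rotation": [0,0,0]},{"gripper": 1,"offset": [0,0,0],"rotation": [0,0,0]},{"gripper": 1,"offset": [0,0,0],"rotation": [0,0,0]}]}}

```text
clock: 12.15
position: [555.1, -329.0, 295.8]
tcp_rot: [[-0.298, 0.927, 0.229], [0.953, 0.277, 0.121], [0.049, 0.254, -0.966]]
contact_force: [-0.8, 1.1, -0.0]
grip_width: -0.2
finger_force: 0.0
```

```bash
cat >> h.py <<'E'
import json
def rec():
    o=observe(); json.dump([list(map(float,o['joint_pos'])),list(map(float,o['position'])),np.array(o['tcp_rot']).tolist()],open('poses.jsonl','a')); open('poses.jsonl','a').write('\n')
E
cat > refit.py <<'E'
from fk import *; import json
D=[json.loads(l) for l in open('poses.jsonl')]
s=[-1,1,-1,1,-1,1,-1]
Z=np.load('fk.npz'); P0=np.zeros(23); P0[:16]=[0,.0,0,.38,0,.38,0,0,0,.44,0,0,0,0,0,.27]; P0[22]=np.pi/2
def res(P):
    r=[]
    for q,p,R in D:
        pp,RR=fk(q,P,s); r+=list((pp-np.array(p))/1000)+list(((RR-np.array(R))*.5).ravel())
    return np.r_[r,2e-3*(P-P0)]
f=least_squares(res,P0); np.savez('fk.npz',P=f.x,s=s)
np.set_printoptions(precision=3,suppress=True); print(f.x[:16].reshape(8,2).tolist(),f.x[16:])
for q,p,R in D:
    a,b=fk(q,f.x,s); print(a-p,np.degrees(np.arccos(min(1,(np.trace(b.T@np.array(R))-1)/2))))
E
cat > poses.jsonl <<'E'
[[69.7,33.873,2.773,92.16,-1.908,54.013,-1.931],[186.945,-700.486,242.302],[[0.966,0.258,-0.001],[0.258,-0.966,0.002],[0,-0.002,-1]]]
[[24.118,24.497,-29.004,120.822,18.585,39.163,-2.44],[506.26,-61.56,198.3],[[-0.257,0.967,-0.004],[0.967,0.257,0],[0.001,-0.004,-1]]]
[[75.32,18.496,-60.534,134.113,-28.338,8.609,62.6],[481.3,-148.1,276.7],[[-0.268,0.791,0.55],[0.963,0.212,0.163],[0.012,0.573,-0.819]]]
[[68.918,21.106,-54.122,135.812,-64.729,5.797,100.298],[486.5,-141.8,250.0],[[-0.283,0.779,0.56],[0.959,0.212,0.189],[0.028,0.59,-0.807]]]
E
python3 -c "
from h import *
st(); rec(); o=observe(); print(o['position'])"; python3 refit.py
```

```text
t 12.15 box [-126.854 -275.999  295.835] tip [-124.076 -275.358  285.211] d [ 0.252  0.058 -0.966] F [-0.464  1.236 -0.003] 
j [ 31.321  22.736   1.729 105.363 -19.238  46.067  62.593]
tilt 15.015698849748127 x axis in box [-0.044  0.998  0.049]
[ 555.122 -328.991  295.835]
[[-0.0031418166590028106, -0.14270020196804956], [-0.04513407656733763, 0.23729979777238497], [-0.030336768348127506, 0.56357744885596], [-0.026659667877938047, 0.18358387772756068], [-0.038899433339320846, 0.45115719958841816], [0.02146018630449657, 0.011156222340861794], [-0.017212052127987272, -0.012032972967967395], [-0.042468924638125946, 0.2579625739426268]] [-0.005  0.002 -0.002 -0.002  0.001  0.001  1.564]
[-3.328  0.123 -0.36 ] 0.9515448701913096
[1.985 0.774 1.611] 0.0
[-1.549  3.156 -0.393] 1.7578195822720213
[ 0.097 -2.458 -0.803] 0.0
[ 2.795  2.869 -0.054] 0.06032863905345477
```

```bash
cat > refit.py <<'E'
from fk import *; import json
D=[json.loads(l) for l in open('poses.jsonl')]
s=[-1,1,-1,1,-1,1,-1]
# x offsets at joints 3,4,5(elbow/forearm),7; z lengths
iz=[1,5,9,13]; ix=[4,6,8,12,14]
def full(v):
    P=np.zeros(23); P[22]=np.pi/2; P[iz]=v[:4]; P[ix]=v[4:9]; return P
v0=np.r_[.3,.4,.4,.25,0,0,0,0,0]
def res(v):
    r=[]
    for q,p,R in D:
        pp,RR=fk(q,full(v),s); r+=list((pp-np.array(p))/1000)
    return np.r_[r,1e-3*(v-v0)]
f=least_squares(res,v0); np.savez('fk.npz',P=full(f.x),s=s)
np.set_printoptions(precision=3,suppress=True); print(f.x)
for q,p,R in D:
    a,b=fk(q,full(f.x),s); print(a-p,np.degrees(np.arccos(min(1,(np.trace(b.T@np.array(R))-1)/2))))
E
python3 refit.py
cat > go5.py <<'E'
from go4 import *
import sys
q0=np.array([31.3,22.7,1.7,105.4,-19.2,46.1,62.6])
for T in (27,30,34):
  for psi in (0,12,24):
    for roll in (90,135,180):
        best=None
        for j in ([23,30,-14,140,193,12],[56,44,-54,139,180,12],[45,37,-25,140,235,18]):
            for j7 in (0,60,110):
                q,e=ik.ik(tg(-45,T,psi,roll),np.array(j+[j7],float)); 
                if best is None or e<best[0]-.05: best=(e,q)
        q3,e3=ik.ik(tg(10,T,psi,roll),best[1])
        print(T,psi,roll,'clr',round(clear(tg(-20,T,psi,roll)),1),'err',round(best[0],2),round(e3,2),best[1],q3)
E
timeout 500 python3 go5.py
```

```text
[ 0.078  0.764  0.452  0.251 -0.081  0.    -0.003  0.001 -0.048]
[-1.784  0.359  0.319] 0.9588404128772913
[0.35  0.388 7.324] 0.0
[-0.232  3.784 -2.466] 1.7567820091285615
[-0.075 -3.567 -1.508] 0.0
[ 3.468  2.431 -3.669] 1.2074182697257333e-06
27 0 90 clr 4.8 err 0.0 0.0 [ 18.  30.  -2. 133. 240.  14.  60.] [  7.  30.   3. 136. 230.  17.  63.]
27 0 135 clr -6.1 err 0.0 0.0 [ 31.  32. -15. 133. 228.  10.  31.] [ 20.  31.  -8. 137. 220.  14.  33.]
27 0 180 clr 1.2 err 0.0 0.0 [ 39.  34. -20. 136. 209.  11.   9.] [ 29.  33. -16. 139. 203.  15.   9.]
27 12 90 clr -2.4 err 0.0 0.0 [ 28.  31. -13. 133. 256.  12.  56.] [ 16.  30.  -6. 136. 243.  15.  63.]
27 12 135 clr -5.4 err 0.0 0.0 [ 41.  34. -26. 132. 251.   5.  20.] [ 27.  32. -15. 135. 240.  12.  26.]
27 12 180 clr -5.1 err 0.0 0.0 [ 46.  36. -29. 134. 228.   5.   3.] [ 35.  34. -21. 137. 222.  11.   4.]
27 24 90 clr -9.6 err 0.52 0.0 [ 41.  34. -31. 133. 267.   5.  58.] [ 30.  32. -23. 135. 257.   9.  63.]
27 24 135 clr -4.3 err 1.0 0.0 [ 44.  36. -31. 132. 267.   5.  16.] [ 38.  34. -30. 133. 266.   5.  12.]
27 24 180 clr -11.2 e
[... 1254 characters left out ...]
16 [ 39.  35. -18. 139. 212.  23.   9.] [ 20.  34.   0. 143. 219.  31.  -5.]
34 12 90 clr 4.6 err 0.0 0.0 [ 24.  31.  -5. 136. 244.  24.  71.] [ 16.  30.  -2. 139. 234.  26.  76.]
34 12 135 clr 4.1 err 0.0 0.0 [ 38.  34. -19. 134. 241.  18.  34.] [ 28.  32. -13. 138. 230.  22.  39.]
34 12 180 clr 3.4 err 0.0 0.0 [ 49.  38. -29. 137. 221.  15.  13.] [ 39.  36. -24. 140. 214.  20.  15.]
34 24 90 clr -1.0 err 0.0 0.0 [ 34.  33. -16. 134. 262.  21.  66.] [ 25.  31. -12. 137. 249.  23.  74.]
34 24 135 clr 0.1 err 0.0 0.0 [ 53.  39. -41. 133. 251.   5.  35.] [ 41.  35. -29. 136. 241.  14.  41.]
34 24 180 clr -2.4 err 0.0 0.0 [ 56.  42. -41. 134. 240.   5.   5.] [ 45.  38. -31. 137. 233.  13.   8.]
```

```bash
cat > tw.py <<'E'
from ik import *
def tw(qa,qb,n):
    out=[]
    Q=[np.array(qa)+(np.array(qb)-qa)*k/n for k in range(n+1)]
    for a,b in zip(Q,Q[1:]):
        p,R=fk(a,P,s); p2,R2=fk(b,P,s)
        out.append(np.r_[R.T@(p2-p)/1000, Ro.from_matrix(R.T@R2).as_rotvec()/(np.pi/2)])
    return np.array(out)
E
python3 -c "
from tw import *
np.set_printoptions(precision=4,suppress=True)
q0=np.array([31.3,22.7,1.7,105.4,-19.2,46.1,62.6]); q1=q0.copy(); q1[5]=20
a=tw(q0,q1,4); print(a.mean(0),a.std(0).max())
q2=q1.copy(); q2[4]=-19.2+8.2*31; b=tw(q1,q2,31); print(b.mean(0),b.std(0).max())
for k in (0,8,16,24,31):
    q=q1.copy(); q[4]+=8.2*k; p,R=fk(q,P,s); print(q[4],p,R[:,2])
"
```

```text
[-0.0251  0.013  -0.0064 -0.0334 -0.0644  0.    ] 6.417304643615394e-17
[-0.006  -0.0042 -0.0012  0.0277 -0.0143 -0.0856] 1.608595682712984e-16
-19.2 [ 621.7625 -407.3311  342.4493] [ 0.5097 -0.2068 -0.8351]
46.39999999999999 [ 616.3857 -455.4016  370.4679] [ 0.3598 -0.5378 -0.7625]
111.99999999999999 [ 652.2194 -461.5108  412.9337] [ 0.5125 -0.7152 -0.4752]
177.6 [ 687.2023 -418.4878  420.0008] [ 0.7885 -0.5308 -0.3106]
235.0 [ 683.7082 -379.8584  389.1591] [ 0.8722 -0.2358 -0.4285]
```

Call:
{"op": "apply_moves", "data": {"targets": [{"gripper": 1,"offset": [-0.0251,0.013,-0.0064],"rotation": [-0.0334,-0.0644,0]},{"gripper": 1,"offset": [-0.0251,0.013,-0.0064],"rotation": [-0.0334,-0.0644,0]},{"gripper": 1,"offset": [-0.0251,0.013,-0.0064],"rotation": [-0.0334,-0.0644,0]},{"gripper": 1,"offset": [-0.0251,0.013,-0.0064],"rotation": [-0.0334,-0.0644,0]},{"gripper": 1,"offset": [-0.006,-0.0042,-0.0012],"rotation": [0.0277,-0.0143,-0.0856]},{"gripper": 1,"offset": [-0.006,-0.0042,-0.0012],"rotation": [0.0277,-0.0143,-0.0856]},{"gripper": 1,"offset": [-0.006,-0.0042,-0.0012],"rotation": [0.0277,-0.0143,-0.0856]},{"gripper": 1,"offset": [-0.006,-0.0042,-0.0012],"rotation": [0.0277,-0.0143,-0.0856]},{"gripper": 1,"offset": [-0.006,-0.0042,-0.0012],"rotation": [0.0277,-0.0143,-0.0856]},{"gripper": 1,"offset": [-0.006,-0.0042,-0.0012],"rotation": [0.0277,-0.0143,-0.0856]},{"gripper": 1,"offset": [-0.006,-0.0042,-0.0012],"rotation": [0.0277,-0.0143,-0.0856]},{"gripper": 1,"offset": [-0.006,-0.0042,-0.0012],"rotation": [0.0277,-0.0143,-0.0856]}]}}

```text
clock: 13.35
position: [613.2, -455.8, 372.9]
tcp_rot: [[-0.832, 0.42, 0.361], [0.183, 0.824, -0.536], [-0.523, -0.38, -0.763]]
contact_force: [-0.8, -0.4, -0.7]
grip_width: 0.1
finger_force: 0.0
```

```bash
python3 -c "
from h import *
st(); rec(); print(observe()['position'])"; python3 refit.py
```

```text
t 13.35 box [-103.212 -413.482  372.92 ] tip [-100.881 -420.196  364.525] d [ 0.212 -0.61  -0.763] F [-0.907 -0.185 -0.693] 
j [  6.404  21.544  26.22  107.926  27.69   18.244  74.188]
tilt 40.253473514556326 x axis in box [-0.758  0.391 -0.523]
[ 613.21  -455.822  372.92 ]
[ 0.193  0.723  0.486  0.269 -0.044 -0.     0.031  0.017 -0.049]
[-4.872  1.805 -4.726] 0.9588404128772913
[-7.577 -3.606  4.76 ] 0.0
[ 2.456 11.575 -3.155] 1.7567820091285615
[ 8.201 13.035  4.478] 0.0
[16.08   2.286 -7.387] 1.2074182697257333e-06
[20.1   42.963  6.029] 0.0
```

```bash
cat > refit.py <<'E'
from fk import *; import json
D=[json.loads(l) for l in open('poses.jsonl')]
s=[-1,1,-1,1,-1,1,-1]; ax='zyzyzyz'
def terms(q):
    R=np.eye(3); A=[]
    q=np.radians(q)
    for i in range(7):
        R=R@Ro.from_euler(ax[i],s[i]*q[i]+(np.pi/2 if i==6 else 0)).as_matrix(); A.append(R.copy())
    # after joints 2(y),3,4,5,6,7 + base z
    return np.c_[np.array([0,0,1.]),np.hstack(A)]
A=np.vstack([terms(q) for q,p,R in D]); b=np.hstack([p for q,p,R in D])
x0=np.zeros(22); x0[0]=300; x0[1+5]=400; x0[1+11]=400; x0[21]=250
lam=.02
x=x0+np.linalg.lstsq(np.vstack([A,lam*np.eye(22)]),np.r_[b-A@x0,np.zeros(22)],rcond=None)[0]
np.savez('lin.npz',x=x)
np.set_printoptions(precision=1,suppress=True); print(x[0],x[1:].reshape(7,3).tolist()); print((A@x-b).reshape(-1,3))
E
python3 refit.py; python3 -c "
from tw import *
np.set_printoptions(precision=4,suppress=True)
q1=np.array([6.4,21.5,26.2,107.9,27.7,18.2,74.2]); q2=q1.copy(); q2[4]+=8.2*12; b=tw(q1,q2,12); print(b.mean(0))"
```

```text
298.4531058002525 [[0.8715596256262614, -10.717305202097165, -1.5468941997474912], [0.2334425693556718, -10.717305202103402, 510.1871336209249], [-0.19208404925593547, -11.8628598079425, 110.18713362092554], [-1.003806552162602, -11.862859807942451, 432.0785834169275], [0.6484403203300452, -0.17565168423335484, 32.07858341692766], [-0.6646649491815269, -0.1756516842335489, 23.852007041768204], [0.27076408599520363, 0.12711358591080701, 273.8520070417683]]
[[-0.1  0.2  0.1]
 [ 0.2  0.1 -0.1]
 [-0.  -0.1  0. ]
 [-0.1  0.   0.1]
 [ 0.1 -0.  -0. ]
 [ 0.  -0.1 -0.1]]
[-0.0044 -0.0068 -0.0008  0.0274 -0.0077 -0.0866]
```

```bash
cat > fk.py <<'E'
import numpy as np, itertools
from scipy.spatial.transform import Rotation as Ro
from scipy.optimize import least_squares
X=np.load('lin.npz')['x'] if __import__('os').path.exists('lin.npz') else None
S=[-1,1,-1,1,-1,1,-1]
def fk(q,P=None,s=None):
    R=np.eye(3); q=np.radians(q); p=np.array([0,0,X[0]]); L=X[1:].reshape(7,3)
    for i in range(7):
        R=R@Ro.from_euler('zyzyzyz'[i],S[i]*q[i]+(np.pi/2 if i==6 else 0)).as_matrix(); p=p+R@L[i]
    return p,R
E
python3 -c "
from tw import *
np.set_printoptions(precision=4,suppress=True)
q1=np.array([6.4,21.5,26.2,107.9,27.7,18.2,74.2]); q2=q1.copy(); q2[4]+=8.2*12; b=tw(q1,q2,12); print(b.mean(0)); print(fk(q1)[0],fk(q2)[0])"
timeout 400 python3 go5.py | grep -E "^(30|34) 0 "
```

```text
[-0.0045 -0.0125 -0.0003  0.0274 -0.0077 -0.0866]
[ 613.7629 -455.7262  373.6374] [ 678.2635 -510.4113  486.6241]
30 0 90 clr 5.0 err 0.0 0.62 [ 10.  33.   8. 142. 222.  29.  77.] [ 53.  47. -64. 143. 122.  35. 176.]
30 0 135 clr -1.3 err 0.0 0.63 [ 17.  33.  -2. 142. 214.  25.  41.] [ 57.  53. -72. 143. 116.  41. 138.]
30 0 180 clr 3.3 err 0.0 0.38 [ 25.  33. -13. 141. 201.  21.   9.] [ 56.  53. -72. 143. 117.  42.  92.]
34 0 90 clr 5.0 err 0.0 1.59 [ 50.  41. -45. 143. 159.  26. 146.] [ 56.  50. -66. 143. 125.  35. 176.]
34 0 135 clr 3.8 err 0.0 1.62 [ 54.  43. -50. 143. 151.  27. 110.] [ 58.  54. -72. 143. 119.  40. 137.]
34 0 180 clr 3.3 err 0.0 1.38 [ 41.  37. -33. 143. 177.  25.  37.] [ 58.  54. -72. 143. 120.  41.  91.]
```

Call:
{"op": "apply_moves", "data": {"targets": [{"gripper": 1,"offset": [-0.0045,-0.0125,-0.0003],"rotation": [0.0274,-0.0077,-0.0866]},{"gripper": 1,"offset": [-0.0045,-0.0125,-0.0003],"rotation": [0.0274,-0.0077,-0.0866]},{"gripper": 1,"offset": [-0.0045,-0.0125,-0.0003],"rotation": [0.0274,-0.0077,-0.0866]},{"gripper": 1,"offset": [-0.0045,-0.0125,-0.0003],"rotation": [0.0274,-0.0077,-0.0866]},{"gripper": 1,"offset": [-0.0045,-0.0125,-0.0003],"rotation": [0.0274,-0.0077,-0.0866]},{"gripper": 1,"offset": [-0.0045,-0.0125,-0.0003],"rotation": [0.0274,-0.0077,-0.0866]},{"gripper": 1,"offset": [-0.0045,-0.0125,-0.0003],"rotation": [0.0274,-0.0077,-0.0866]},{"gripper": 1,"offset": [-0.0045,-0.0125,-0.0003],"rotation": [0.0274,-0.0077,-0.0866]},{"gripper": 1,"offset": [-0.0045,-0.0125,-0.0003],"rotation": [0.0274,-0.0077,-0.0866]},{"gripper": 1,"offset": [-0.0045,-0.0125,-0.0003],"rotation": [0.0274,-0.0077,-0.0866]},{"gripper": 1,"offset": [-0.0045,-0.0125,-0.0003],"rotation": [0.0274,-0.0077,-0.0866]},{"gripper": 1,"offset": [-0.0045,-0.0125,-0.0003],"rotation": [0.0274,-0.0077,-0.0866]}]}}

```text
clock: 14.55
position: [667.3, -514.6, 477.8]
tcp_rot: [[-0.551, -0.634, 0.543], [-0.679, -0.037, -0.733], [0.485, -0.773, -0.41]]
contact_force: [0.2, -1.0, 0.7]
grip_width: -0.1
finger_force: 0.0
```

```bash
cat > go6.py <<'E'
from go4 import *
import ik
np.set_printoptions(precision=1,suppress=True)
for T,psi,roll in ((28,0,90),(30,0,90),(28,8,90),(30,10,90),(32,15,90),(36,25,90)):
    q=np.array([12,32,4,140,222,25,76.]); e=[]
    for y in (-60,-45,-30,-15,0,10):
        q,er=ik.ik(tg(y,T,psi,roll),q); e.append(round(er,2))
        if y==-45: qs=q
    print(T,psi,'clr',[round(clear(tg(y,T,psi,roll)),1) for y in (-45,0)],e,qs,q)
E
python3 -c "
from h import *
st(); rec(); print(observe()['position'])"; python3 refit.py; python3 go6.py
```

```text
t 14.55 box [ -65.975 -484.192  477.826] tip [ -62.273 -493.517  473.315] d [ 0.337 -0.848 -0.41 ] F [-0.018 -1.008  0.748] 
j [ -1.21   23.405  37.236 108.246 125.484  14.325  64.554]
tilt 65.79322286890797 x axis in box [-0.707 -0.515  0.485]
[ 667.326 -514.627  477.826]
298.11840638770593 [[1.0318301627634696, -10.692277868128514, -1.8815936122938592], [-0.18734972465590288, -10.692277868128143, 510.40938853979645], [0.006081333662065878, -11.813816743243619, 110.40938853979678], [-0.9307534065145275, -11.813816743244141, 432.0142012130184], [0.6044482422283101, -0.19660952716676436, 32.01420121301871], [-0.626566038440373, -0.19660952716688448, 23.797013965513756], [0.16140543478527183, 0.06831504674558098, 273.7970139655134]]
[[-0.1  0.2  0.1]
 [ 0.2  0.1 -0.1]
 [-0.  -0.   0. ]
 [-0.1  0.   0.1]
 [ 0.1 -0.1 -0.1]
 [ 0.   0.  -0. ]
 [-0.  -0.   0. ]]
28 0 clr [np.float64(5.0), np.float64(5.0)] [np.float64(0.0), np.float64(0.0), np.float64(0.0), np.float64(0.0), np.float64(0.0), np.float64(0.13)] [ 11.3  32.1   4.6 141.3 221.9  24.   76.6] [ 51.9  46.5 -63.4 142.7 120.3  34.8 175
[... 483 characters left out ...]
lr [np.float64(2.8), np.float64(2.8)] [np.float64(0.0), np.float64(0.0), np.float64(0.0), np.float64(0.0), np.float64(0.0), np.float64(0.0)] [ 17.3  32.9   1.8 140.1 234.8  26.1  77.3] [ 43.1  38.  -42.5 142.7 158.7  19.1 149.4]
32 15 clr [np.float64(2.4), np.float64(2.4)] [np.float64(0.0), np.float64(0.0), np.float64(0.0), np.float64(0.0), np.float64(0.0), np.float64(0.0)] [ 19.6  33.8   1.9 139.5 241.4  29.1  77.9] [ 36.8  35.7 -30.1 142.7 195.6  18.8 119.2]
36 25 clr [np.float64(0.7), np.float64(0.7)] [np.float64(0.0), np.float64(0.0), np.float64(0.0), np.float64(0.0), np.float64(0.0), np.float64(0.0)] [ 24.2  35.8   1.5 137.3 255.   34.4  78.1] [ 18.1  35.3   1.4 142.  242.9  35.4  85.2]
```

```bash
cat > go7.py <<'E'
from go4 import *
import ik
from tw import tw
np.set_printoptions(precision=1,suppress=True)
qc=np.array([-1.2,23.4,37.2,108.2,125.5,14.3,64.6])
for T,psi in ((28,0),(30,5),(31,8),(33,8)):
    q=np.array([12,32,4,140,222,25,76.]); e=[]
    for y in (-50,-30,-15,0,10):
        q,er=ik.ik(tg(y,T,psi,90,82,-110),q); e.append(round(er,2))
    print(T,psi,'clr',round(clear(tg(-20,T,psi,90,82,-110)),1),e)
T,psi=30,5
A=tg(-50,T,psi,90,82,-110); d=A[1][:,2]
qs,_=ik.ik(A,np.array([12,32,4,140,222,25,76.])); qp,er=ik.ik((A[0]-70*d+ez*15,A[1]),qs)
print('start',qs,'pre',qp,er)
E_=np.array([ex,ey,ez])
for k in range(0,11): 
    p,R=fk(qc+(qp-qc)*k/10); print(k,E_@(p-B),'tip',E_@(p+11*R[:,2]-B), E_@R[:,2])
np.savez('plan.npz',qs=qs,qp=qp)
E
python3 go7.py
```

```text
28 0 clr 2.4 [np.float64(0.0), np.float64(0.0), np.float64(0.0), np.float64(0.0), np.float64(0.16)]
30 5 clr 2.1 [np.float64(0.0), np.float64(0.0), np.float64(0.0), np.float64(0.0), np.float64(0.3)]
31 8 clr 1.6 [np.float64(0.0), np.float64(0.0), np.float64(0.0), np.float64(0.0), np.float64(0.25)]
33 8 clr 3.7 [np.float64(0.0), np.float64(0.0), np.float64(0.0), np.float64(0.34), np.float64(0.67)]
start [ 14.7  34.1   4.  141.  226.8  27.8  79.6] pre [ 21.3  22.3  -0.3 141.6 249.3  20.3  58.8] 6.433467241746594e-06
0 [ -65.4 -484.2  478.2] tip [ -61.7 -493.5  473.7] [ 0.3 -0.8 -0.4]
1 [ -63.7 -462.6  441.2] tip [ -59.6 -471.5  436.3] [ 0.4 -0.8 -0.4]
2 [ -61.5 -435.9  404.4] tip [ -56.9 -444.3  399.1] [ 0.4 -0.8 -0.5]
3 [ -59.9 -403.8  368. ] tip [ -54.8 -411.5  362.2] [ 0.5 -0.7 -0.5]
4 [ -60.  -366.   332.3] tip [ -54.3 -373.   325.9] [ 0.5 -0.6 -0.6]
5 [ -63.  -322.9  297.8] tip [ -57.  -328.9  290.8] [ 0.5 -0.5 -0.6]
6 [ -70.2 -274.8  265. ] tip [ -63.9 -279.7  257.4] [ 0.6 -0.4 -0.7]
7 [ -82.8 -222.5  234.9] tip [ -76.4 -226.1  226.7] [ 0.6 -0.3 -0.7]
8 [-101.7 -167.2  208.1] tip [ -95.3 -169.5  199.4] [ 0.6 -0.2 -0.8]
9 [-127.4 -110.3  185.3] tip [-121.4 -111.2  176.2] [ 0.5 -0.1 -0.8]
10 [-160.4  -53.5  167.1] tip [-155.   -53.1  157.6] [ 0.5  0.  -0.9]
```

```bash
cat > go8.py <<'E'
from go4 import *
import ik
from tw import tw
Z=np.load('plan.npz'); qs,qp=Z['qs'],Z['qp']
qc=np.array([-1.2,23.4,37.2,108.2,125.5,14.3,64.6])
p,R=fk(qp); qv,er=ik.ik((p-20*ex-120*ey+70*ez,R),qp)
np.set_printoptions(precision=1,suppress=True); print(qv,er)
E_=np.array([ex,ey,ez])
def chk(a,b,n=12):
    m=[]
    for k in range(n+1):
        pp,RR=fk(a+(b-a)*k/n); W=(pts@RR.T+pp-B)@E_.T; near=W[(np.abs(W[:,1])<140)]
        m.append(int(min([999]+[max(-122-x, z-225) for x,y,z in near])))
    print(m)
chk(qc,qv); chk(qv,qp)
np.set_printoptions(precision=3,suppress=True)
for a,b,n in ((qc,qv,14),(qv,qp,5)):
    t=tw(a,b,n); print(t, np.linalg.norm(t[:,:3],axis=1).max()*1000,np.linalg.norm(t[:,3:],axis=1).max()*90)
E
python3 go8.py
```

```text
[-14.5  43.5  77.2 136.2 266.9  71.2  50.3] 2.7919970630167303
[999, 999, 999, 999, 999, 999, 999, 999, 999, 999, 999, 999, 73]
[73, 57, 56, 54, 52, 34, 31, 28, 26, 23, 22, 22, 22]
[[ 0.019  0.013  0.005  0.014  0.042 -0.113]
 [ 0.011  0.01   0.003  0.02   0.032 -0.112]
 [ 0.003  0.006  0.     0.027  0.021 -0.111]
 [-0.004  0.001 -0.003  0.034  0.011 -0.108]
 [-0.011 -0.004 -0.005  0.042  0.    -0.103]
 [-0.017 -0.01  -0.008  0.049 -0.01  -0.097]
 [-0.022 -0.016 -0.01   0.056 -0.019 -0.09 ]
 [-0.026 -0.022 -0.012  0.063 -0.028 -0.081]
 [-0.03  -0.028 -0.014  0.069 -0.036 -0.072]
 [-0.033 -0.034 -0.015  0.075 -0.042 -0.061]
 [-0.034 -0.039 -0.015  0.08  -0.048 -0.049]
 [-0.036 -0.045 -0.015  0.084 -0.052 -0.037]
 [-0.036 -0.049 -0.014  0.088 -0.055 -0.025]
 [-0.036 -0.053 -0.013  0.09  -0.056 -0.013]] 65.44230314142942 10.899388098235061
[[-0.023 -0.011  0.034  0.021 -0.01   0.031]
 [-0.01  -0.02   0.024  0.019 -0.009  0.016]
 [-0.    -0.027  0.012  0.015 -0.009  0.   ]
 [ 0.006 -0.031  0.001  0.008 -0.012 -0.016]
 [ 0.008 -0.033 -0.01  -0.002 -0.017 -0.031]] 42.604939733774735 3.477944682168909
```

```bash
sed -i "s/^p,R=fk(qp).*/er=0; qv=qp+np.array([18,-8,0,-4,-35,-3,5.])/; s/(qc,qv,14),(qv,qp,5)/(qc,qv,16),(qv,qp,8)/" go8.py
sed -i "s/^chk(qc,qv); .*/chk(qc,qv); chk(qv,qp)\nfor q in (qv,qp): print(E_@(fk(q)[0]-B), E_@fk(q)[1][:,2])/" go8.py; python3 go8.py
```

```text
[ 39.3  14.3  -0.3 137.6 214.3  17.3  63.8] 0
[999, 999, 999, 999, 999, 999, 999, 999, 999, 999, 999, 999, 214]
[214, 198, 171, 144, 117, 106, 66, 55, 30, 26, 24, 23, 22]
[-236.9 -274.4  272.9] [ 0.5 -0.4 -0.7]
[-160.4  -53.5  167.1] [ 0.5  0.  -0.9]
[[ 0.001  0.022  0.    -0.008 -0.013 -0.051]
 [-0.002  0.021 -0.001 -0.006 -0.015 -0.051]
 [-0.005  0.02  -0.002 -0.004 -0.016 -0.051]
 [-0.007  0.019 -0.003 -0.002 -0.018 -0.05 ]
 [-0.01   0.017 -0.004  0.    -0.019 -0.05 ]
 [-0.012  0.016 -0.005  0.002 -0.02  -0.05 ]
 [-0.014  0.014 -0.006  0.005 -0.021 -0.05 ]
 [-0.016  0.012 -0.006  0.007 -0.021 -0.049]
 [-0.018  0.01  -0.007  0.009 -0.022 -0.049]
 [-0.019  0.008 -0.008  0.011 -0.022 -0.049]
 [-0.02   0.005 -0.008  0.013 -0.021 -0.049]
 [-0.021  0.003 -0.009  0.015 -0.021 -0.049]
 [-0.022  0.    -0.009  0.017 -0.021 -0.049]
 [-0.023 -0.002 -0.009  0.018 -0.02  -0.049]
 [-0.023 -0.005 -0.009  0.02  -0.02  -0.049]
 [-0.023 -0.007 -0.009  0.021 -0.019 -0.05 ]] 26.145206717158807 5.134809547306838
[[-0.013 -0.029  0.009  0.034 -0.02  -0.055]
 [-0.012 -0.03   0.009  0.035 -0.019 -0.055]
 [-0.011 -0.03   0.009  0.036 -0.019 -0.055]
 [-0.01  -0.03   0.009  0.036 -0.019 -0.055]
 [-0.009 -0.03   0.01   0.037 -0.018 -0.055]
 [-0.008 -0.03   0.01   0.037 -0.018 -0.055]
 [-0.007 -0.029  0.01   0.038 -0.018 -0.055]
 [-0.006 -0.029  0.01   0.038 -0.018 -0.055]] 33.38942929868257 6.233895549461581
```

Call:
{"op": "apply_moves", "data": {"targets": [{"gripper": 1,"offset": [0.001,0.022,0],"rotation": [-0.008,-0.013,-0.051]},{"gripper": 1,"offset": [-0.002,0.021,-0.001],"rotation": [-0.006,-0.015,-0.051]},{"gripper": 1,"offset": [-0.005,0.02,-0.002],"rotation": [-0.004,-0.016,-0.051]},{"gripper": 1,"offset": [-0.007,0.019,-0.003],"rotation": [-0.002,-0.018,-0.05]},{"gripper": 1,"offset": [-0.01,0.017,-0.004],"rotation": [0,-0.019,-0.05]},{"gripper": 1,"offset": [-0.012,0.016,-0.005],"rotation": [0.002,-0.02,-0.05]},{"gripper": 1,"offset": [-0.014,0.014,-0.006],"rotation": [0.005,-0.021,-0.05]},{"gripper": 1,"offset": [-0.016,0.012,-0.006],"rotation": [0.007,-0.021,-0.049]},{"gripper": 1,"offset": [-0.018,0.01,-0.007],"rotation": [0.009,-0.022,-0.049]},{"gripper": 1,"offset": [-0.019,0.008,-0.008],"rotation": [0.011,-0.022,-0.049]},{"gripper": 1,"offset": [-0.02,0.005,-0.008],"rotation": [0.013,-0.021,-0.049]},{"gripper": 1,"offset": [-0.021,0.003,-0.009],"rotation": [0.015,-0.021,-0.049]},{"gripper": 1,"offset": [-0.022,0,-0.009],"rotation": [0.017,-0.021,-0.049]},{"gripper": 1,"offset": [-0.023,-0.002,-0.009],"rotation": [0.018,-0.02,-0.049]},{"gripper": 1,"offset": [-0.023,-0.005,-0.009],"rotation": [0.02,-0.02,-0.049]},{"gripper": 1,"offset": [-0.023,-0.007,-0.009],"rotation": [0.021,-0.019,-0.05]}]}}

```text
clock: 16.15
position: [447.8, -353.4, 273.2]
tcp_rot: [[0.631, -0.46, 0.625], [-0.365, -0.886, -0.285], [0.685, -0.048, -0.727]]
contact_force: [0.1, 0.4, 0.7]
grip_width: -0.0
finger_force: 0.0
```

```bash
cat > go9.py <<'E'
import sys
from h import observe
from go4 import *
import ik
E_=np.array([ex,ey,ez])
def chk(a,b,n=12):
    m=[]
    for k in range(n+1):
        pp,RR=fk(a+(b-a)*k/n); W=(pts@RR.T+pp-B)@E_.T; near=W[(np.abs(W[:,1])<140)]
        m.append(int(min([999]+[max(-122-x, z-225) for x,y,z in near])))
    print(m)
def rows(p,R,p2,R2,n):
    # cartesian interpolation: straight line and slerp
    w=Ro.from_matrix(R.T@R2).as_rotvec(); out=[]
    for k in range(n):
        Rk=R@Ro.from_rotvec(w*k/n).as_matrix()
        out.append(np.r_[Rk.T@(p2-p)/n/1000, w/n/(np.pi/2)])
    return np.array(out)
def cur():
    o=observe(); return np.array(o['joint_pos']),np.array(o['position']),np.array(o['tcp_rot'])
np.set_printoptions(precision=4,suppress=True)
E
python3 - <<'E'
from go9 import *
from tw import tw
Z=np.load('plan.npz'); qs,qp=Z['qs'],Z['qp']
q,p,R=cur(); print(q,E_@(p-B),E_@R[:,2],'err',fk(q)[0]-p)
chk(q,qp)
qp2,e=ik.ik(fk(qp),q); print('near solution',qp2,e); chk(q,qp2)
np.set_printoptions(precision=3,suppress=True)
print(tw(q,qp2,9))
E
```

```text
[ 46.2814  14.389   -8.7472 137.3346 208.5675  15.8092  69.5534] [-236.8565 -272.0698  273.187 ] [ 0.5311 -0.4358 -0.7267] err [ 0.3959 -0.5747 -0.1381]
[214, 198, 171, 143, 116, 107, 67, 55, 28, 25, 23, 23, 22]
near solution [ 43.6697  24.2418 -28.6558 140.6042 230.7926   9.2632  77.5012] 4.406330156177279e-06
[214, 198, 171, 145, 119, 85, 60, 45, 34, 30, 27, 25, 22]
[[-0.015 -0.026  0.009  0.03  -0.024 -0.048]
 [-0.013 -0.026  0.009  0.031 -0.022 -0.049]
 [-0.011 -0.026  0.009  0.031 -0.021 -0.049]
 [-0.01  -0.026  0.009  0.032 -0.019 -0.049]
 [-0.008 -0.026  0.009  0.032 -0.017 -0.049]
 [-0.007 -0.026  0.009  0.032 -0.015 -0.05 ]
 [-0.005 -0.025  0.009  0.032 -0.013 -0.05 ]
 [-0.003 -0.025  0.008  0.032 -0.011 -0.05 ]
 [-0.002 -0.024  0.008  0.031 -0.009 -0.051]]
```

Joint family is right (j5 ≈ 208). On to the pre-approach pose.

Call:
{"op": "apply_moves", "data": {"targets": [{"gripper": 1,"offset": [-0.015,-0.026,0.009],"rotation": [0.03,-0.024,-0.048]},{"gripper": 1,"offset": [-0.013,-0.026,0.009],"rotation": [0.031,-0.022,-0.049]},{"gripper": 1,"offset": [-0.011,-0.026,0.009],"rotation": [0.031,-0.021,-0.049]},{"gripper": 1,"offset": [-0.01,-0.026,0.009],"rotation": [0.032,-0.019,-0.049]},{"gripper": 1,"offset": [-0.008,-0.026,0.009],"rotation": [0.032,-0.017,-0.049]},{"gripper": 1,"offset": [-0.007,-0.026,0.009],"rotation": [0.032,-0.015,-0.05]},{"gripper": 1,"offset": [-0.005,-0.025,0.009],"rotation": [0.032,-0.013,-0.05]},{"gripper": 1,"offset": [-0.003,-0.025,0.008],"rotation": [0.032,-0.011,-0.05]},{"gripper": 1,"offset": [-0.002,-0.024,0.008],"rotation": [0.031,-0.009,-0.051]},{"gripper": 1,"offset": [0,0,0],"rotation": [0,0,0]},{"gripper": 1,"offset": [0,0,0],"rotation": [0,0,0]}]}}

```text
clock: 17.25
position: [467.6, -126.4, 167.2]
tcp_rot: [[0.815, 0.334, 0.474], [0.288, -0.943, 0.168], [0.503, -0.001, -0.864]]
contact_force: [-0.4, -0.1, -0.2]
grip_width: 0.2
finger_force: 0.0
```

Run:
```python
from go9 import *
from h import save,rec
q,p,R=cur(); rec(); print(q,E_@(p-B),E_@R[:,2],'err',fk(q)[0]-p)
A=tg(-50,30,5,90,82,-110); qs,e=ik.ik(A,q); print('start',qs,e,E_@(A[0]-B))
print(rows(p,R,A[0],A[1],4))
im=save('wrist','w3'); s_=save('side','s4')[150:280,210:380]
cv=__import__('cv2'); im=np.hstack([cv.resize(im,(400,300)),cv.resize(s_,(392,300),interpolation=2)]); cv.imwrite('pics/w3c.png',im[:,:,::-1])
```

```text
[ 43.3648  24.292  -27.6979 140.347  232.6386   9.7311  75.7351] [-159.5503  -57.7564  167.1634] [ 0.5015  0.0412 -0.8642] err [ 0.2576 -0.1784  0.0276]
start [ 24.893   33.9876  -9.5381 140.5079 215.3785  22.1283  91.8952] 4.408002138877354e-06 [-125.5799  -50.4796   91.5263]
[[-0.0021 -0.0011  0.0207  0.0004 -0.0006 -0.0009]
 [-0.0021 -0.0011  0.0207  0.0004 -0.0006 -0.0009]
 [-0.002  -0.0011  0.0207  0.0004 -0.0006 -0.0009]
 [-0.002  -0.0011  0.0207  0.0004 -0.0006 -0.0009]]
```

View pics/w3c.png

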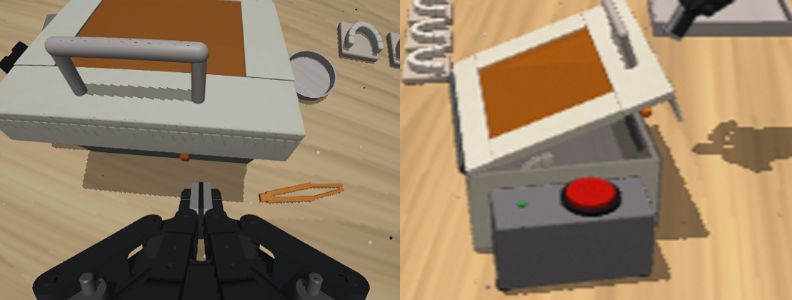

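The wrist view shows the orange catch under the skirt at crop (185,156), full pixel (259,218). The lid is still raised and everything else is undisturbed.

Run:
```python
from h import *
from go9 import E_
T=wristT(); np.set_printoptions(precision=1,suppress=True)
im=cv2.imread('pics/w3.png').astype(int)[195:240,230:290]
m=(im[:,:,2]>130)&(im[:,:,1]<110)&(im[:,:,0]<60); v,u=np.nonzero(m); print(len(u),u.min()+230,u.max()+230,v.min()+195,v.max()+195)
for (a,b) in [(u.min()+230,v.mean()+195),(u.mean()+230,v.mean()+195),(u.max()+230,v.mean()+195),(u.mean()+230,v.max()+195)]:
    o,d=ray('wrist',a,b,T)
    for X in (-119,):
        print(box(o+d*((X-(o-B)@ex)/(d@ex))))
# panel-top/lid bar check: bar ends in wrist picture vs model
for y in (-45,45): print(proj('wrist',B+ex*(100-172.5)+ey*y+np.array([0,0,212.]),T))
```

```text
3 254 255 216 218
[-119.   -37.7  123.9]
[-119.   -37.9  124. ]
[-119.   -38.4  124.2]
[-119.   -37.5  118.9]
[264.   72.6]
[66.2 64.6]
```

Run:
```python
from h import *
T=wristT(); np.set_printoptions(precision=1,suppress=True)
im=cv2.imread('pics/w3.png'); hsv=cv2.cvtColor(im,cv2.COLOR_BGR2HSV)[200:240,235:285]
m=(hsv[:,:,0]<16)&(hsv[:,:,1]>190)&(hsv[:,:,2]>90); n,l,s_,c=cv2.connectedComponentsWithStats(m.astype(np.uint8)); print(s_+np.array([235,200,0,0,0]))
print('cam',box(T[:3,3]))
for u in (254,259,264):
    for z in (96,86): print(u,z,box(atz('wrist',u,217,z,T)))
```

```text
[[ 235  200   50   40 1920]
 [ 252  215   12    8   80]]
cam [-155.6  -58.7  322.7]
254 96 [-114.1  -34.7   96. ]
254 86 [-112.3  -33.7   86. ]
259 96 [-113.8  -38.6   96. ]
259 86 [-112.   -37.7   86. ]
264 96 [-113.5  -42.5   96. ]
264 86 [-111.7  -41.7   86. ]
```

Run:
```python
from go9 import *
q,p,R=cur()
A=tg(-76,33,0,90,82,-111); d=A[1][:,2]; q1,e1=ik.ik((A[0]-60*d,A[1]),q); q2,e2=ik.ik(A,q1); q3,e3=ik.ik(tg(-35,33,0,90,82,-111),q2)
print(e1,e2,e3,q2,q3,'clr',clear(A),E_@(A[0]-B))
print(rows(p,R,A[0]-60*d,A[1],2)); print(rows(A[0]-60*d,A[1],A[0],A[1],4))
print('sweep per mm +y in tool:',A[1].T@ey)
```

```text
3.6263972251695113e-06 1.65595834928297e-06 0.000326015784671145 [ 26.923   35.1358  -8.6429 141.029  211.5776  26.8194  93.7893] [ 59.6547  51.1847 -63.7444 142.7    131.5855  35.6239 175.3407] clr 5.000631183352468 [-126.2171  -76.0004   91.2254]
[[-0.0067  0.0085  0.011  -0.013   0.0154  0.0215]
 [-0.0067  0.0085  0.011  -0.013   0.0154  0.0215]]
[[-0.    -0.     0.015  0.     0.     0.   ]
 [-0.    -0.     0.015  0.     0.     0.   ]
 [-0.    -0.     0.015  0.     0.     0.   ]
 [-0.    -0.     0.015  0.     0.     0.   ]]
sweep per mm +y in tool: [ 0. -1.  0.]
```

Run:
```python
from go9 import *
q,p,R=cur()
A=tg(-76,31,2,90,82,-111); d=A[1][:,2]; q1,e1=ik.ik((A[0]-60*d,A[1]),q); q2,e2=ik.ik(A,q1); q3,e3=ik.ik(tg(-35,31,2,90,82,-111),q2)
print(e1,e2,e3,q2,q3,'clr',clear(A),E_@(A[0]-B))
print(rows(p,R,A[0]-60*d,A[1],2))
```

```text
2.8078413504843257e-06 2.2370389635266325e-06 2.3666560664738154e-05 [ 27.378   34.4823  -9.3342 139.6511 215.6293  22.8748  91.309 ] [ 25.84    34.4165 -14.1094 142.7    200.6362  24.1962 101.926 ] clr 4.93083432731936 [-126.33    -76.1981   91.4288]
[[-0.0057  0.0092  0.0108 -0.007   0.0043  0.0121]
 [-0.0056  0.0092  0.0109 -0.007   0.0043  0.0121]]
```

Call:
{"op": "apply_moves", "data": {"targets": [{"gripper": 1,"offset": [-0.0057,0.0092,0.0108],"rotation": [-0.007,0.0043,0.0121]},{"gripper": 1,"offset": [-0.0056,0.0092,0.0109],"rotation": [-0.007,0.0043,0.0121]},{"gripper": 1,"offset": [0,0,0.015],"rotation": [0,0,0]},{"gripper": 1,"offset": [0,0,0.015],"rotation": [0,0,0]},{"gripper": 1,"offset": [0,0,0.014],"rotation": [0,0,0]},{"gripper": 1,"offset": [0,0,0.008],"rotation": [0,0,0]},{"gripper": 1,"offset": [0,0,0.004],"rotation": [0,0,0]},{"gripper": 1,"offset": [0,0,0],"rotation": [0,0,0]}]}}

```text
clock: 18.15
position: [502.6, -136.1, 94.3]
tcp_rot: [[0.82, 0.291, 0.492], [0.249, -0.957, 0.15], [0.515, -0.001, -0.857]]
contact_force: [0.7, -0.1, 0.1]
grip_width: 0.1
finger_force: 0.0
```

```bash
python3 -c "
from h import *
st(); rec(); save('wrist','w4'); save('side','s5')
T=wristT(); d=look_for('wrist','catch'); print(d[:2])
for k in d[:1]: print(box(atz('wrist',*k['extent'][:2],90,T)))"
```

```text
t 18.15 box [-128.163  -76.124   94.325] tip [-122.505  -75.915   84.894] d [ 0.514  0.019 -0.857] F [ 0.607 -0.302  0.118] 
j [ 27.4    34.04   -9.118 139.733 216.811  22.679  90.231]
tilt 30.976984292374546 x axis in box [0.857 0.03  0.515]
[]
```

Call:
{"op": "apply_moves", "data": {"targets": [{"gripper": 1,"offset": [0,0,0.003],"rotation": [0,0,0]},{"gripper": 1,"offset": [0,-0.004,0],"rotation": [0,0,0]},{"gripper": 1,"offset": [0,-0.004,0],"rotation": [0,0,0]},{"gripper": 1,"offset": [0,-0.004,0],"rotation": [0,0,0]}]}}

```text
clock: 18.7
position: [500.2, -123.6, 91.9]
tcp_rot: [[0.82, 0.291, 0.492], [0.249, -0.957, 0.151], [0.515, -0.001, -0.857]]
contact_force: [0.4, -0.3, 0.5]
grip_width: 0.1
finger_force: 0.0
```

Call:
{"op": "apply_moves", "data": {"targets": [{"gripper": 1,"offset": [0,-0.004,0],"rotation": [0,0,0]},{"gripper": 1,"offset": [0,-0.003,0],"rotation": [0,0,0]}]}}

```text
clock: 18.9
position: [498.2, -116.7, 91.8]
tcp_rot: [[0.82, 0.292, 0.492], [0.25, -0.957, 0.151], [0.515, -0.001, -0.857]]
contact_force: [-0.6, -0.6, -0.4]
grip_width: 0.3
finger_force: 0.0
```

Call:
{"op": "apply_moves", "data": {"targets": [{"gripper": 1,"offset": [0,-0.003,0],"rotation": [0,0,0]},{"gripper": 1,"offset": [0,-0.003,0],"rotation": [0,0,0]}]}}

```text
clock: 19.1
position: [496.7, -111.4, 91.8]
tcp_rot: [[0.82, 0.291, 0.492], [0.249, -0.957, 0.15], [0.515, -0.001, -0.857]]
contact_force: [-0.7, -0.0, -0.2]
grip_width: 0.1
finger_force: 0.0
```

Call:
{"op": "apply_moves", "data": {"targets": [{"gripper": 1,"offset": [0.0005,-0.003,0],"rotation": [0,0,0]},{"gripper": 1,"offset": [0,-0.002,0],"rotation": [0,0,0]}]}}

```text
clock: 19.3
position: [496.0, -108.0, 92.1]
tcp_rot: [[0.821, 0.288, 0.493], [0.247, -0.958, 0.148], [0.514, 0.0, -0.858]]
contact_force: [0.3, -4.4, -0.9]
grip_width: 0.3
finger_force: 2.5
```

Call:
{"op": "apply_moves", "data": {"targets": [{"gripper": 1,"offset": [0,-0.003,0],"rotation": [0,0,0]},{"gripper": 1,"offset": [0,-0.002,0],"rotation": [0,0,0]}]}}

```text
clock: 19.5
position: [495.0, -104.3, 92.1]
tcp_rot: [[0.821, 0.286, 0.494], [0.246, -0.958, 0.146], [0.515, 0.001, -0.857]]
contact_force: [-0.1, -5.0, -0.8]
grip_width: 0.5
finger_force: 2.6
```

Call:
{"op": "apply_moves", "data": {"targets": [{"gripper": 1,"offset": [0,-0.003,0],"rotation": [0,0,0]},{"gripper": 1,"offset": [0,-0.002,0],"rotation": [0,0,0]}]}}

```text
clock: 19.7
position: [493.6, -99.1, 92.1]
tcp_rot: [[0.821, 0.287, 0.494], [0.247, -0.958, 0.147], [0.515, 0.001, -0.857]]
contact_force: [0.7, -3.9, -1.8]
grip_width: 0.3
finger_force: 2.1
```

Call:
{"op": "apply_moves", "data": {"targets": [{"gripper": 1,"offset": [0,-0.003,0],"rotation": [0,0,0]},{"gripper": 1,"offset": [0,-0.003,0],"rotation": [0,0,0]},{"gripper": 1,"offset": [0,0,0],"rotation": [0,0,0]}]}}

```text
clock: 20.0
position: [491.4, -91.0, 92.2]
tcp_rot: [[0.82, 0.291, 0.493], [0.249, -0.957, 0.151], [0.515, -0.001, -0.857]]
contact_force: [1.7, -2.8, -2.9]
grip_width: -0.1
finger_force: 1.8
```

Call:
{"op": "apply_moves", "data": {"targets": [{"gripper": 1,"offset": [0,-0.002,0],"rotation": [0,0,0]},{"gripper": 1,"offset": [0,0,0],"rotation": [0,0,0]}]}}

```text
clock: 20.2
position: [490.8, -89.2, 92.3]
tcp_rot: [[0.82, 0.291, 0.493], [0.249, -0.957, 0.151], [0.516, -0.001, -0.857]]
contact_force: [2.2, -3.1, -3.3]
grip_width: -0.3
finger_force: 1.8
```

The catch has been pushed about 19 mm at a steady 4 N or so. I'll back out.

Call:
{"op": "apply_moves", "data": {"targets": [{"gripper": 1,"offset": [0,0.006,0],"rotation": [0,0,0]},{"gripper": 1,"offset": [0,0.002,-0.015],"rotation": [0,0,0]},{"gripper": 1,"offset": [0,0,-0.03],"rotation": [0,0,0]},{"gripper": 1,"offset": [0,0,-0.035],"rotation": [0,0,0]},{"gripper": 1,"offset": [0,0,0],"rotation": [0,0,0]}]}}

```text
clock: 20.7
position: [457.5, -111.3, 156.9]
tcp_rot: [[0.82, 0.286, 0.497], [0.244, -0.958, 0.149], [0.518, -0.0, -0.855]]
contact_force: [0.8, -0.6, -1.1]
grip_width: 0.1
finger_force: 0.0
```

```bash
cat > back.py <<'E'
from go9 import *
from tw import tw
q,p,R=cur(); print(q,E_@(p-B),E_@R[:,2])
W=[q,np.array([46,14.,-9,132,205,17,72]),np.array([30,14,5.,115,110,20,40]),np.array([28,18,-8,112,25,22,0.])]
for a,b in zip(W,W[1:]):
    chk(a,b); print(E_@(fk(b)[0]-B),E_@fk(b)[1][:,2])
np.set_printoptions(precision=3,suppress=True)
for a,b,n in zip(W,W[1:],(9,15,15)):
    t=tw(a,b,n); print(t,(np.linalg.norm(t[:,:3],axis=1).max()*1000,np.linalg.norm(t[:,3:],axis=1).max()*90))
E
python3 back.py
```

```text
[ 43.3515  25.707  -30.7777 143.6999 199.6343  13.1459 104.551 ] [-165.4038  -40.5192  156.8616] [ 0.5182  0.0162 -0.8551]
[27, 23, 20, 18, 17, 58, 87, 99, 135, 160, 999, 999, 999]
[-197.6738 -320.4124  324.8482] [ 0.5811 -0.5061 -0.6373]
[999, 999, 999, 999, 999, 999, 999, 999, 999, 999, 999, 999, 999]
[-196.3345 -478.9963  461.6328] [ 0.2671 -0.8281 -0.4929]
[999, 999, 999, 999, 999, 999, 999, 999, 999, 999, 999, 999, 999]
[ -67.6563 -291.978   333.2452] [ 0.3338 -0.3845 -0.8607]
[[ 0.009  0.032 -0.008 -0.037  0.015  0.046]
 [ 0.011  0.032 -0.009 -0.037  0.017  0.046]
 [ 0.013  0.032 -0.009 -0.036  0.019  0.045]
 [ 0.015  0.032 -0.009 -0.035  0.021  0.045]
 [ 0.017  0.032 -0.01  -0.034  0.023  0.044]
 [ 0.019  0.031 -0.01  -0.032  0.025  0.044]
 [ 0.02   0.031 -0.01  -0.031  0.027  0.043]
 [ 0.022  0.03  -0.011 -0.03   0.029  0.043]
 [ 0.024  0.03  -0.011 -0.028  0.03   0.043]] (np.float64(39.777608231648514), np.float64(5.531139653015977))
[[ 0.018  0.009  0.003 -0.019  0.021  0.087]
 [ 0.019  0.007  0.003 -0.017  0.022  0.087]
 [ 0.018  0.004  0.003 -0.016  0.022  0.087]
 [ 0.018
[... 635 characters left out ...]
0.085]
 [-0.003  0.013  0.    -0.018  0.01   0.084]
 [-0.001  0.014  0.    -0.018  0.012  0.084]
 [ 0.     0.015 -0.    -0.018  0.014  0.084]
 [ 0.002  0.016 -0.    -0.018  0.016  0.083]
 [ 0.004  0.016 -0.    -0.017  0.017  0.083]
 [ 0.006  0.016 -0.    -0.017  0.019  0.083]
 [ 0.008  0.016 -0.    -0.016  0.021  0.082]
 [ 0.01   0.016 -0.    -0.014  0.023  0.082]
 [ 0.012  0.015  0.    -0.013  0.024  0.082]
 [ 0.014  0.014  0.    -0.011  0.026  0.081]
 [ 0.016  0.013  0.    -0.01   0.027  0.081]
 [ 0.017  0.011  0.    -0.008  0.029  0.081]
 [ 0.019  0.01   0.001 -0.006  0.03   0.081]
 [ 0.02   0.008  0.001 -0.003  0.031  0.081]] (np.float64(21.576337504028594), np.float64(7.81737548343978))
```

Call:
{"op": "apply_moves", "data": {"targets": [{"gripper": 1,"offset": [0.009,0.032,-0.008],"rotation": [-0.037,0.015,0.046]},{"gripper": 1,"offset": [0.011,0.032,-0.009],"rotation": [-0.037,0.017,0.046]},{"gripper": 1,"offset": [0.013,0.032,-0.009],"rotation": [-0.036,0.019,0.045]},{"gripper": 1,"offset": [0.015,0.032,-0.009],"rotation": [-0.035,0.021,0.045]},{"gripper": 1,"offset": [0.017,0.032,-0.01],"rotation": [-0.034,0.023,0.044]},{"gripper": 1,"offset": [0.019,0.031,-0.01],"rotation": [-0.032,0.025,0.044]},{"gripper": 1,"offset": [0.02,0.031,-0.01],"rotation": [-0.031,0.027,0.043]},{"gripper": 1,"offset": [0.022,0.03,-0.011],"rotation": [-0.03,0.029,0.043]},{"gripper": 1,"offset": [0.024,0.03,-0.011],"rotation": [-0.028,0.03,0.043]},{"gripper": 1,"offset": [0.018,0.009,0.003],"rotation": [-0.019,0.021,0.087]},{"gripper": 1,"offset": [0.019,0.007,0.003],"rotation": [-0.017,0.022,0.087]},{"gripper": 1,"offset": [0.018,0.004,0.003],"rotation": [-0.016,0.022,0.087]},{"gripper": 1,"offset": [0.018,0.002,0.003],"rotation": [-0.014,0.022,0.087]},{"gripper": 1,"offset": [0.017,0,0.003],"rotation": [-0.012,0.023,0.088]},{"gripper": 1,"offset": [0.016,-0.002,0.003],"rotation": [-0.01,0.022,0.088]},{"gripper": 1,"offset": [0.015,-0.004,0.003],"rotation": [-0.008,0.022,0.089]},{"gripper": 1,"offset": [0.013,-0.005,0.003],"rotation": [-0.007,0.021,0.089]}]}}

```text
clock: 22.4
position: [539.4, -493.4, 409.6]
tcp_rot: [[-0.382, -0.693, 0.612], [-0.782, -0.11, -0.614], [0.492, -0.713, -0.499]]
contact_force: [0.1, 0.4, -1.3]
grip_width: 0.0
finger_force: 0.0
```

```bash
cat > back2.py <<'E'
from go9 import *
from tw import tw
q,p,R=cur(); print(q,E_@(p-B),E_@R[:,2],fk(q)[0]-p)
G=(B+ex*(-72)+ey*(-1)+ez*270, np.c_[ey,ex,-ez]); qg,e=ik.ik(G,np.array([24,24.5,-29,121,18.6,39,-2.4])); print('goal',qg,e)
n=int(np.ceil(abs(q[4]-25)/6.5)); b=np.array([28,18,-8,112,25,22,0.]); chk(q,b)
np.set_printoptions(precision=3,suppress=True)
t=tw(q,b,n); print(t,(np.linalg.norm(t[:,:3],axis=1).max()*1000,np.linalg.norm(t[:,3:],axis=1).max()*90))
E
python3 back2.py
```

```text
[ 48.5859  15.0186 -15.6623 122.2185 143.6027  20.6928  66.8787] [-184.2397 -430.9217  409.572 ] [ 0.4339 -0.75   -0.4993] [ 0.0716 -0.3801 -0.1129]
goal [ 24.5876  21.0775 -31.2111 113.5462  14.2734  49.1009   0.4999] 5.847480616640162e-07
[999, 999, 999, 999, 999, 999, 999, 999, 999, 999, 999, 999, 999]
[[-0.001  0.001  0.002 -0.015  0.008  0.1  ]
 [-0.002  0.002  0.002 -0.015  0.008  0.1  ]
 [-0.002  0.002  0.002 -0.015  0.008  0.1  ]
 [-0.003  0.003  0.001 -0.015  0.009  0.1  ]
 [-0.003  0.005  0.001 -0.015  0.01   0.1  ]
 [-0.003  0.006  0.001 -0.015  0.01   0.1  ]
 [-0.003  0.007  0.    -0.015  0.011  0.1  ]
 [-0.003  0.009  0.    -0.015  0.012  0.1  ]
 [-0.002  0.01  -0.    -0.015  0.013  0.1  ]
 [-0.001  0.011 -0.    -0.015  0.014  0.099]
 [ 0.     0.012 -0.    -0.015  0.016  0.099]
 [ 0.002  0.013 -0.001 -0.014  0.017  0.099]
 [ 0.003  0.014 -0.001 -0.014  0.018  0.099]
 [ 0.005  0.014 -0.001 -0.013  0.02   0.098]
 [ 0.007  0.014 -0.001 -0.012  0.021  0.098]
 [ 0.009  0.014 -0.001 -0.011  0.023  0.098]
 [ 0.012  0.013 -0.001 -0.009  0.024  0.098]
 [ 0.014  0.013 -0.001 -0.008  0.025  0.097]
 [ 0.016  0.011 -0.001 -0.006  0.026  0.097]] (np.float64(19.230673470605407), np.float64(9.171515897370568))
```

Call:
{"op": "apply_moves", "data": {"targets": [{"gripper": 1,"offset": [-0.001,0.001,0.002],"rotation": [-0.014,0.007,0.091]},{"gripper": 1,"offset": [-0.002,0.002,0.002],"rotation": [-0.014,0.007,0.091]},{"gripper": 1,"offset": [-0.002,0.002,0.002],"rotation": [-0.014,0.007,0.091]},{"gripper": 1,"offset": [-0.003,0.003,0.001],"rotation": [-0.014,0.008,0.091]},{"gripper": 1,"offset": [-0.003,0.004,0.001],"rotation": [-0.014,0.009,0.091]},{"gripper": 1,"offset": [-0.003,0.005,0.001],"rotation": [-0.014,0.009,0.091]},{"gripper": 1,"offset": [-0.003,0.006,0],"rotation": [-0.014,0.01,0.091]},{"gripper": 1,"offset": [-0.003,0.008,0],"rotation": [-0.014,0.011,0.091]},{"gripper": 1,"offset": [-0.002,0.009,0],"rotation": [-0.014,0.012,0.091]},{"gripper": 1,"offset": [-0.001,0.01,0],"rotation": [-0.014,0.013,0.09]},{"gripper": 1,"offset": [0,0.011,0],"rotation": [-0.014,0.014,0.09]},{"gripper": 1,"offset": [0.002,0.012,-0.001],"rotation": [-0.013,0.015,0.09]},{"gripper": 1,"offset": [0.003,0.013,-0.001],"rotation": [-0.013,0.016,0.09]},{"gripper": 1,"offset": [0.005,0.013,-0.001],"rotation": [-0.012,0.018,0.089]},{"gripper": 1,"offset": [0.006,0.013,-0.001],"rotation": [-0.011,0.019,0.089]},{"gripper": 1,"offset": [0.008,0.013,-0.001],"rotation": [-0.01,0.021,0.089]},{"gripper": 1,"offset": [0.011,0.012,-0.001],"rotation": [-0.008,0.022,0.089]},{"gripper": 1,"offset": [0.013,0.012,-0.001],"rotation": [-0.007,0.023,0.088]},{"gripper": 1,"offset": [0.014,0.01,-0.001],"rotation": [-0.005,0.023,0.088]}]}}

```text
clock: 24.3
position: [585.4, -339.2, 319.4]
tcp_rot: [[-0.153, 0.914, 0.377], [0.89, 0.293, -0.349], [-0.429, 0.282, -0.858]]
contact_force: [0.1, 0.2, -0.5]
grip_width: -0.1
finger_force: 0.0
```

```bash
cat > back3.py <<'E'
from go9 import *
q,p,R=cur(); print(q,E_@(p-B),E_@R[:,2],fk(q)[0]-p)
G=(B+ex*(-73)+ey*(-2)+ez*275, np.c_[ey,ex,-ez])
n=10
t=rows(p,R,*G,n); np.set_printoptions(precision=3,suppress=True); print(t,np.linalg.norm(t[0,:3])*1000,np.linalg.norm(t[0,3:])*90)
qq=q
w=Ro.from_matrix(R.T@G[1]).as_rotvec()
for k in (3,6,10): qq,e=ik.ik((p+(G[0]-p)*k/n,R@Ro.from_rotvec(w*k/n).as_matrix()),qq); print(qq,e)
E
python3 back3.py
```

```text
[ 38.5893  18.4388 -21.5174 114.7597  45.9291  25.8073  -4.4718] [-100.1527 -293.5898  319.4499] [ 0.2748 -0.4338 -0.8581] [ 0.134  -0.0293 -0.0463]
[[ 0.028  0.003 -0.008  0.019  0.029 -0.001]
 [ 0.029  0.003 -0.007  0.019  0.029 -0.001]
 [ 0.029  0.002 -0.006  0.019  0.029 -0.001]
 [ 0.029  0.002 -0.004  0.019  0.029 -0.001]
 [ 0.029  0.002 -0.003  0.019  0.029 -0.001]
 [ 0.029  0.002 -0.002  0.019  0.029 -0.001]
 [ 0.03   0.002 -0.001  0.019  0.029 -0.001]
 [ 0.03   0.002  0.001  0.019  0.029 -0.001]
 [ 0.029  0.002  0.002  0.019  0.029 -0.001]
 [ 0.029  0.003  0.003  0.019  0.029 -0.001]] 29.620462326384043 3.091635288558817
[ 37.362  18.073 -28.036 114.865  35.11   34.951  -0.605] 1.0353886490027208e-06
[ 34.617  18.914 -32.854 114.387  26.726  42.743  -0.21 ] 5.303159703618281e-07
[ 29.824  21.918 -38.052 113.113  17.319  50.615  -2.504] 4.425300165887359e-07
```

Call:
{"op": "apply_moves", "data": {"targets": [{"gripper": 0.2,"offset": [0.028,0.003,-0.008],"rotation": [0.019,0.029,-0.001]},{"gripper": 0.2,"offset": [0.029,0.003,-0.007],"rotation": [0.019,0.029,-0.001]},{"gripper": 0.2,"offset": [0.029,0.002,-0.006],"rotation": [0.019,0.029,-0.001]},{"gripper": 0.2,"offset": [0.029,0.002,-0.004],"rotation": [0.019,0.029,-0.001]},{"gripper": 0.2,"offset": [0.029,0.002,-0.003],"rotation": [0.019,0.029,-0.001]},{"gripper": 0.2,"offset": [0.029,0.002,-0.002],"rotation": [0.019,0.029,-0.001]},{"gripper": 0.2,"offset": [0.03,0.002,-0.001],"rotation": [0.019,0.029,-0.001]},{"gripper": 0.2,"offset": [0.03,0.002,0.001],"rotation": [0.019,0.029,-0.001]},{"gripper": 0.2,"offset": [0.029,0.002,0.002],"rotation": [0.019,0.029,-0.001]},{"gripper": 0.2,"offset": [0.029,0.003,0.003],"rotation": [0.019,0.029,-0.001]},{"gripper": 0.2,"offset": [0,0,0],"rotation": [0,0,0]}]}}

```text
clock: 25.4
position: [534.2, -48.8, 274.5]
tcp_rot: [[-0.264, 0.965, -0.008], [0.965, 0.264, 0.0], [0.002, -0.008, -1.0]]
contact_force: [-0.4, -0.1, -0.0]
grip_width: 33.7
finger_force: 0.0
```

Run:
```python
from go9 import *
from h import save, wristT, proj
q,p,R=cur(); print(q,E_@(p-B),p,E_@R[:,2])
G=(np.array([534.5,-49.5,207]),np.c_[ey,ex,-ez])
print(rows(p,R,*G,1)); print(proj('wrist',[534.5,-49.5,214.],wristT()))
save('wrist','w5')
```

```text
[ 29.8414  22.0005 -38.311  113.1742  17.2998  51.0287  -2.289 ] [-75.2434   0.2119 274.504 ] [534.2158 -48.78   274.504 ] [-0.0081  0.0023 -1.    ]
[[-0.0009  0.0006  0.0675 -0.0051 -0.0015  0.0049]]
[280.5762 234.4187]
```

View pics/w5.png

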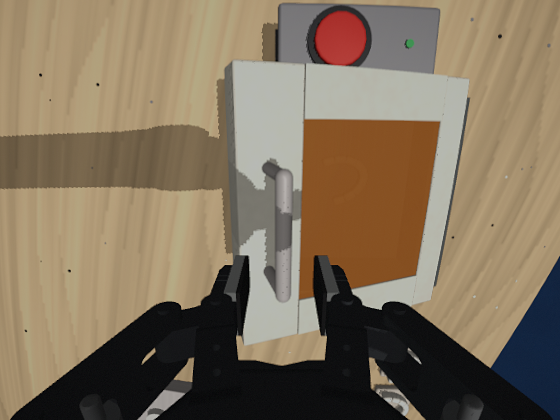

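The wrist view shows the bar centred between the open fingers, with its middle at (284,235). I'll descend, grip and start the swing.

Call:
{"op": "apply_moves", "data": {"targets": [{"gripper": 0.2,"offset": [-0.001,0.001,0.03],"rotation": [-0.005,0,0]},{"gripper": 0.2,"offset": [0,0,0.025],"rotation": [0,0,0]},{"gripper": 0.2,"offset": [0,0,0.012],"rotation": [0,0,0]},{"gripper": 0.2,"offset": [0,0,0],"rotation": [0,0,0]},{"gripper": 1,"offset": [0,0,0],"rotation": [0,0,0]},{"gripper": 1,"offset": [0,0,0],"rotation": [0,0,0]},{"gripper": 1,"offset": [0,0,0],"rotation": [0,0,0]},{"gripper": 1,"offset": [0,0,0],"rotation": [0,0,0]},{"gripper": 1,"offset": [0,0.004,-0.006],"rotation": [0,0,0]},{"gripper": 1,"offset": [0,0.0042,-0.006],"rotation": [0,0,0]},{"gripper": 1,"offset": [0,0,0],"rotation": [0,0,0]}], "newtons": 35}}

```text
clock: 26.55
position: [543.4, -50.7, 219.4]
tcp_rot: [[-0.261, 0.965, 0.001], [0.965, 0.261, 0.0], [0.0, 0.001, -1.0]]
contact_force: [5.3, -1.3, -4.7]
grip_width: 10.5
finger_force: 35.0
```

The lid is past the stop with only about 5 N, so it is free. I'll continue along the arc.

Call:
{"op": "apply_moves", "data": {"targets": [{"gripper": 1,"offset": [0,0.0091,-0.0112],"rotation": [0,0,0]},{"gripper": 1,"offset": [0,0.0098,-0.0104],"rotation": [0,0,0]},{"gripper": 1,"offset": [0,0.0106,-0.0097],"rotation": [0,0,0]},{"gripper": 1,"offset": [0,0.0112,-0.009],"rotation": [0,0,0]},{"gripper": 1,"offset": [0,0.0118,-0.0082],"rotation": [0,0,0]},{"gripper": 1,"offset": [0,0,0],"rotation": [0,0,0]}]}}

```text
clock: 27.15
position: [590.3, -38.3, 268.2]
tcp_rot: [[-0.261, 0.965, -0.01], [0.965, 0.26, -0.004], [-0.001, -0.01, -1.0]]
contact_force: [-4.4, -3.0, 3.8]
grip_width: 10.2
finger_force: 35.4
```

```bash
python3 -c "
from h import *
st(); o=observe(); p=box(np.array(o['position'])); print('phi',np.degrees(np.arctan2(p[2]+7-100,100-p[0])),np.hypot(p[2]+7-100,100-p[0]),o['grip_width'])"
```

```text
t 27.15 box [-18.298  -3.998 268.238] tip [-18.411  -4.012 257.238] d [-0.01  -0.001 -1.   ] F [-5.046 -1.748  3.802] 
j [ 25.925  26.563 -36.821 106.921  19.648  53.518  -4.927]
tilt 0.588697733471871 x axis in box [-0.004  1.    -0.001]
phi 55.97772549814697 211.43009828736862 10.219428945751151
```

Call:
{"op": "apply_moves", "data": {"targets": [{"gripper": 1,"offset": [0,0.012,-0.0078],"rotation": [0,0,0]},{"gripper": 1,"offset": [0,0.0125,-0.007],"rotation": [0,0,0]},{"gripper": 1,"offset": [0,0.013,-0.006],"rotation": [0,0,0]},{"gripper": 1,"offset": [0,0.0135,-0.005],"rotation": [0,0,0]},{"gripper": 1,"offset": [0,0.0137,-0.004],"rotation": [0,0,0]},{"gripper": 1,"offset": [0,0.014,-0.003],"rotation": [0,0,0]},{"gripper": 1,"offset": [0,0,0],"rotation": [0,0,0]}]}}

```text
clock: 27.85
position: [669.0, -17.1, 303.7]
tcp_rot: [[-0.261, 0.965, -0.003], [0.965, 0.261, -0.003], [-0.002, -0.003, -1.0]]
contact_force: [-3.6, -2.5, 9.1]
grip_width: 10.2
finger_force: 35.1
```

```bash
python3 -c "
from h import *
st(); o=observe(); p=box(np.array(o['position'])); print('phi',np.degrees(np.arctan2(p[2]+7-100,100-p[0])),np.hypot(p[2]+7-100,100-p[0]),o['grip_width'])"
```

```text
t 27.85 box [ 63.196  -3.76  303.686] tip [ 63.16   -3.787 292.686] d [-0.003 -0.002 -1.   ] F [-4.073 -1.467  9.128] 
j [ 21.764  30.322 -36.3    95.164  20.097  61.328  -5.521]
tilt 0.2382046198761099 x axis in box [-0.004  1.    -0.002]
phi 80.09123522346549 213.8761456347182 10.18049633406881
```

Call:
{"op": "apply_moves", "data": {"targets": [{"gripper": 0.45,"offset": [0,0,0],"rotation": [0,0,0]},{"gripper": 0.45,"offset": [0,0,0],"rotation": [0,0,0]},{"gripper": 0.45,"offset": [0,0,0],"rotation": [0,0,0]},{"gripper": 0.45,"offset": [0,0,0],"rotation": [0,0,0]}]}}

```text
clock: 28.25
position: [668.9, -15.9, 300.5]
tcp_rot: [[-0.262, 0.965, -0.001], [0.965, 0.262, 0.0], [0.001, -0.001, -1.0]]
contact_force: [-1.3, -0.1, 0.5]
grip_width: 23.4
finger_force: 0.0
```

Call:
{"op": "apply_moves", "data": {"targets": [{"gripper": 0.45,"offset": [0,0,-0.01],"rotation": [0,0,0]},{"gripper": 0.45,"offset": [0,0,-0.02],"rotation": [0,0,0]},{"gripper": 0.45,"offset": [0,0,-0.03],"rotation": [0,0,0]},{"gripper": 0.45,"offset": [0,-0.01,-0.04],"rotation": [0,0,0]},{"gripper": 0.45,"offset": [0,-0.03,-0.03],"rotation": [0,0,0]},{"gripper": 0.45,"offset": [0,-0.04,0],"rotation": [0,0,0]},{"gripper": 0.45,"offset": [0,-0.04,0],"rotation": [0,0,0]},{"gripper": 0.45,"offset": [0,0,0],"rotation": [0,0,0]},{"gripper": 0.45,"offset": [0,0,0],"rotation": [0,0,0]}]}}

```text
clock: 29.15
position: [553.2, -47.8, 431.6]
tcp_rot: [[-0.261, 0.965, 0.001], [0.965, 0.261, -0.001], [-0.001, 0.001, -1.0]]
contact_force: [-0.1, -0.5, 0.3]
grip_width: 23.6
finger_force: 0.0
```

Run:
```python
from h import *
st()
a=save('side','s9')[120:300,200:400]; b=save('top','t9')[110:310,130:450]
im=np.hstack([cv2.resize(a,(390,350),interpolation=2),cv2.resize(b,(400,350),interpolation=2)]); cv2.imwrite('pics/end.png',im[:,:,::-1])
```

```text
t 29.15 box [-56.673  -3.691 431.65 ] tip [-56.665  -3.702 420.65 ] d [ 0.001 -0.001 -1.   ] F [-0.218 -0.506  0.282] 
j [ 32.325  14.727 -40.104  99.659  10.142  69.221   4.645]
tilt 0.07340102405480235 x axis in box [-0.004  1.    -0.001]
```

View pics/end.png

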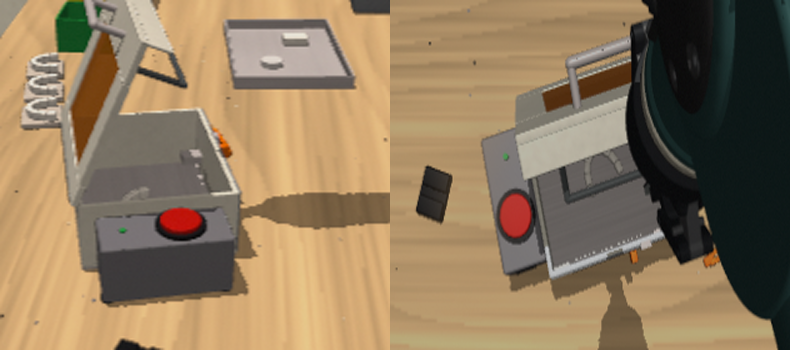

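The lid stands well open by itself, the splint is in the box, and the gripper is clear. I'll hand the job in.

```bash
python3 -c "
from plant import *
print(sign_off())"
```

```text
the job is handed in; nothing more can be done
None
```

The job is handed in at about 29 s: button pressed in, catch pushed about 19 mm left, and the lid left standing open at an estimated 66° (about 1.16 rad) with the gripper clear and the splint still in the box; `sign_off()` returned no verdict.

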